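# Pack the brass bushings from the parts case into the round tin

### The arm

A 6-joint arm with a two-finger parallel gripper is mounted at the origin on the work surface. World frame = base frame: x ahead of the robot, y to its left, z up, the work surface at z = 0. Lengths are in m, angles in rad, forces in N, time in s.
With the tool pointing down it reaches from about 0.35 to 0.85 m from the base axis. Payload 8.1 kg.
Tool frame: the origin (TCP) lies on the centre line of the jaws, within the pads' length; the fingertips stand 17 mm ahead of it and the grasp point (between the pads) lies 2 mm behind it; x points along the fingers, z is the direction in which the jaws open and shut, and the axes are right-handed (so a half turn about x gives the same grasp; the last joint's range is limited). The gripper opens to 93 mm and grips with 3 to 60 N. Pads are 15 mm wide; open, the fingers measure 128 mm over their backs; the gripper's body (75 mm by 188 mm) begins 65 mm behind the grasp point.
Start: joints at [-1.202, 0.13, 1.488, -0, 1.523, -0.085], TCP at [0.263, -0.539, 0.236] pointing down, gripper open.
Joint ranges: [-2.96, 2.96], [-0.89, 2.26], [0.02, 2.5], [-1.34, 4.48], [0, 2.73], [-2.66, 2.66]. Speed limits (rad/s): [2.39, 2.39, 2.79, 3.14, 3.14, 3.14].

### API

Orientations are given as a rotation vector (axis times angle).
In Python, from plant import telemetry, optics, workorder gives the robot as it stands.
- The arm moves only by the shell command python3 -m inch 'ROWS' [FORCE]. ROWS is JSON, a list that holds one entry, the list of rows, each a list of 7 numbers: the shift along the tool's x, y, z in m, then the turn, a rotation vector about the tool's x, y, z in rad, then the opening, from 0 (shut) to 1 (fully open). In form: [[[tx, ty, tz, ax, ay, az, grip], ...]]. A call has 1 to 20 rows; each row shifts and turns the pose as measured when the row begins, along the tool's axes as they then stand; what a row does not reach is not made up. A row lasts 1/10 s, in which the tool goes at most 50 mm and 8.59 degrees, less where a joint would pass 70% of its speed; a pose out of reach is approached as far as the arm can. A call is refused whole if a number of a shift passes 0.05 or a number of a turn 0.15, either way. A call with a gripper value outside its range is refused whole. The fingers move at their own pace and stop on an object; FORCE is the grip in N (left out, the last holds). Time passes only in rows, so rows that do not move let the fingers close. It gives the time, the measured TCP pose, the force and the opening at its end, in the units of the state.
- telemetry.read_state(): the state, without advancing time (a new reading comes with each control period).
- optics.read_camera(name): name is "scene" or "top" or "wrist"; returns a dict with "frame" (384x512x3 uint8, blue, green, red), "fx", "fy", "cx", "cy" (pixels), "rvec" (rotation vector, rad) and "tvec" (3), from world to camera coordinates, as OpenCV has them. Camera axes: x right, y down, z forward; pixel columns grow to the right and rows downward; lengths in m; the calibration is good to about 2 mm. A picture is of the moment at which its call begins. There is no depth.
- workorder.close_job(): hands the job in, once; it reports no verdict.
The state is a dict: "t": time; "q": joint angles; "dq": joint speeds; "joint_torque": joint torques, N m; "tool_pos": TCP position; "orientation": TCP orientation; "force": force on the tool from outside, world axes, zero at the start; "wrist_torque": the same for the moment, N m; "opening": finger opening in m.
Only numpy, scipy, OpenCV 4.12 (cv2) and the standard library are available. Lean on these libraries where they do the work, as an engineer would, in place of code of your own. Each camera call takes 0.05 s, during which the arm holds its last target. There are 200 camera calls.

### The job

Lift the green lid off the round tin by its white tab and lay it flat on the bench, tab up, clear of the tin; swing the parts case's lid right over so that it stands open by itself. Move every brass bushing from the case into the tin, standing on their flanges on the tin's floor in one layer, one in the middle and the others round it. When all are in the tin, shut the case again, and leave the other things on the bench where they are.

Things in the scene. Friction and masses are not known exactly. Their poses are not given: they have to be found in the camera images.
- case_lid_hinge (a point): middle of the hinge line of the parts case's lid, at the top of the case's far (case +x) wall, 47.5 mm above the bench and 79 mm from the case's middle. The hinge line runs along the case's y axis. The point turns with the lid; shut, its axes are the case's axes
- case: blue parts case screwed to the bench: open box 158 (its x) by 274 (its y) by 47 mm high, walls and floor 6 mm thick, a 24 mm square screw boss, 10 mm high, in each inner corner. Origin at the centre of its underside, z up; +x points to the hinged side, roughly to the robot's left. The bushings stand on its floor, 6 mm above the bench
- case_lid (a joint): angle of the case's grey lid (plate 6 mm thick, 158 by 274 mm, 300 g) in rad: 0 shut, 1.9 fully open against its stop, leaning back. It rotates freely: left below about 1.3 rad it falls shut; beyond about 1.6 rad it falls open and stays
- case_lid_handle (a point): middle of the orange bar handle on the lid's upper face: a round bar 11 mm thick and 100 mm long, parallel to the hinge, 10 mm from the lid's free edge, its middle 35 mm above the lid's upper face. When shut it lies 148 mm from the hinge line (towards case -x) and 41 mm above it. The bar can turn between gripping fingers
- tin_in (a point): centre of the inner floor of the round steel tin, 3 mm above the bench; the tin is held fast to the bench by a black ring. Inside diameter 142 mm, wall 2 mm, rim 48 mm above the bench, z up
- lid_mid (a point): centre of the tin's loose green lid: plate 155 mm in diameter and 4 mm thick, this point in its middle plane; z is its upper side. Under the plate is a dark 134 mm disc, 5 mm deep, that sits loosely inside the tin's rim. 120 g. Laid on the bench this point is 7 mm high
- lid_tab (a point): centre of the white upright tab on the tin lid, near the lid's edge: 10 mm thick (along the lid's x), 40 mm long (along its y), 30 mm high; it stands on the plate 50 mm from lid_mid along the lid's +x, and its centre is 17 mm above lid_mid
- b1 (a point): brass flanged bushing, 120 g, point at its centre half-way up (19 mm above its underside), z along its axis: below, a flange 44 mm in diameter and 10 mm thick, its lower edge bevelled 2.5 mm; above it a stem 16 mm in diameter and 28 mm long, to be gripped; 38 mm high overall, stands on its flange
- b2 (a point): brass bushing, same as b1
- b3 (a point): brass bushing, same as b1
- b4 (a point): brass bushing, same as b1
- b5 (a point): brass bushing, same as b1
- b6 (a point): brass bushing, same as b1
- b7 (a point): brass bushing, same as b1
- oil_can: yellow bottle, 48 mm in diameter, 100 mm high, origin at its underside; to be left alone
- driver: screwdriver lying on the bench, origin near its middle; to be left alone
- bolt_bin: small loose blue open bin 100 by 90 by 50 mm, origin under its middle; to be left alone
Not all that is in view belongs to the job. What is shaped like the part that bears lid_mid but blue or brown is not meant.

How it is judged:
On the way, in this order (a step that is already met when the one before it is completed fails the run):
1. the case's lid stands open by itself, past its balance point, not touched (value of joint case_lid above 1.65 rad and contact force between each of the arm, the fingers and case_lid below 0.3 N), for 0.5 s.
2. all bushings stand on the tin's floor in one layer, one of them in the middle, while the case is still open (horizontal distance between each of b1, b2, b3, b4, b5, b6, b7 and tin_in below 0.053 m and z of b1 in the frame of tin_in between 0.014 and 0.023 m and angle between each of b1, b2, b3, b4, b5, b6, b7's own z axis and vertical below 0.12 rad and z of b2 in the frame of tin_in between 0.014 and 0.023 m and z of b3 in the frame of tin_in between 0.014 and 0.023 m and z of b4 in the frame of tin_in between 0.014 and 0.023 m and z of b5 in the frame of tin_in between 0.014 and 0.023 m and z of b6 in the frame of tin_in between 0.014 and 0.023 m and z of b7 in the frame of tin_in between 0.014 and 0.023 m and horizontal distance between any of b1, b2, b3, b4, b5, b6, b7 and tin_in below 0.014 m and value of joint case_lid above 1.5 rad), for 0.2 s.
At the end, for the whole second after the job is handed in: Every bushing upright (7 degrees) on the tin's floor (within 4 mm), one within 14 mm of the tin's centre; tin lid flat on the bench, tab up, clear of the tin (centres over 148 mm apart); case lid shut (within 0.05 rad); all at rest (horizontal distance between each of b1, b2, b3, b4, b5, b6, b7 and tin_in below 0.053 m and z of b1 in the frame of tin_in between 0.014 and 0.023 m and angle between each of b1, b2, b3, b4, b5, b6, b7's own z axis and vertical below 0.12 rad and z of b2 in the frame of tin_in between 0.014 and 0.023 m and z of b3 in the frame of tin_in between 0.014 and 0.023 m and z of b4 in the frame of tin_in between 0.014 and 0.023 m and z of b5 in the frame of tin_in between 0.014 and 0.023 m and z of b6 in the frame of tin_in between 0.014 and 0.023 m and z of b7 in the frame of tin_in between 0.014 and 0.023 m and horizontal distance between any of b1, b2, b3, b4, b5, b6, b7 and tin_in below 0.014 m and value of joint case_lid below 0.05 rad and height (world z) of lid_mid below 0.012 m and angle between lid_mid's own z axis and vertical below 0.06 rad and horizontal distance between lid_mid and tin_in above 0.148 m and linear speed of each of bush1, bush2, bush3, bush4, bush5, bush6, bush7, tin_lid below 0.02 m/s); the robot touches nothing.
It fails at once if the yellow oil bottle is shifted by more than 3 cm or overturned (distance of oil_can from where it was at the start of the episode above 0.03 m or angle between oil_can's own z axis and vertical above 0.5 rad).
It fails at once if the screwdriver is shifted by more than 3 cm (distance of driver from where it was at the start of the episode above 0.03 m).
It fails at once if the blue bolt bin is shifted by more than 3 cm or overturned (distance of bolt_bin from where it was at the start of the episode above 0.03 m or angle between bolt_bin's own z axis and vertical above 0.5 rad).
Of bush1, bush2, bush3, bush4, bush5, bush6, bush7 only 5 to 7 are there at a start; the rules pass over those that are not, and their reading is None.
At some moment in a run one of bush1, bush2, bush3, bush4, bush5, bush6, bush7 may be knocked a few centimetres aside while the robot is not near it.
It also fails if it takes over 210 s, if anything falls off the work surface, if the arm or the gripper's body presses on something with over 40 N, if the wrist force passes 120 N, or if a joint passes its speed limit or range.

## Working session

There is one attempt and no reset: what is moved stays moved. The work goes in short steps, Python scripts to look and compute and a shell command to move; the robot and the scene stay as the last step left them, time stands still between calls to the robot, and variables do not carry over. Pictures are saved under pics/ and viewed, on a budget of 14 in all, crops included, one or two more only if the job needs it, and the job is handed in when it is done.

```bash
mkdir -p pics; ls
cat > h.py <<'E'
import numpy as np, cv2
from scipy.spatial.transform import Rotation as R
from plant import telemetry, optics, workorder
def cam(n):
    c=optics.read_camera(n); c['K']=np.array([[c['fx'],0,c['cx']],[0,c['fy'],c['cy']],[0,0,1.]])
    c['R']=cv2.Rodrigues(np.array(c['rvec'],float))[0]; c['t']=np.array(c['tvec'],float).ravel(); return c
def ray(c,uv,z):
    d=c['R'].T@np.array([(uv[0]-c['cx'])/c['fx'],(uv[1]-c['cy'])/c['fy'],1.]); o=-c['R'].T@c['t']
    return o+d*(z-o[2])/d[2]
def proj(c,p):
    q=c['R']@np.array(p,float)+c['t']; return np.array([c['fx']*q[0]/q[2]+c['cx'],c['fy']*q[1]/q[2]+c['cy']])
def blobs(c,lo,hi,amin=30):
    m=cv2.inRange(cv2.cvtColor(c['frame'],cv2.COLOR_BGR2HSV),np.array(lo),np.array(hi))
    n,l,s,ce=cv2.connectedComponentsWithStats(m)
    return [(s[i,4],ce[i].round(1),s[i,:4],l==i) for i in range(1,n) if s[i,4]>=amin]
def state():
    s=telemetry.read_state(); s['Rm']=R.from_rotvec(s['orientation']).as_matrix(); return s
E
python3 - <<'E'
from h import *
for n in('top','scene'):
    c=cam(n); cv2.imwrite(f'pics/{n}0.png',cv2.resize(c['frame'],None,fx=1.5,fy=1.5)); print(n,-c['R'].T@c['t'],c['fx'],c['R'].round(2).tolist())
s=state();print({k:np.round(v,3).tolist() for k,v in s.items()})
E
```

```text
pics
top [ 0.44232785 -0.09913695  1.46872998] 400.9331840409575 [[0.0, -1.0, -0.02], [-1.0, -0.0, -0.08], [0.08, 0.02, -1.0]]
scene [ 1.18516805 -1.00555156  0.90843587] 402.2527237246176 [[0.82, 0.58, 0.02], [0.35, -0.46, -0.81], [-0.46, 0.67, -0.58]]
{'t': 0.1, 'q': [-1.202, 0.131, 1.489, -0.0, 1.523, -0.085], 'dq': [0.001, -0.001, -0.002, 0.0, -0.003, 0.0], 'joint_torque': [0.001, -56.134, -49.309, 0.077, 0.029, -0.0], 'tool_pos': [0.263, -0.539, 0.235], 'orientation': [0.87, 1.392, -0.868], 'force': [-0.129, 1.163, 0.184], 'wrist_torque': [-0.007, -0.046, -0.012], 'opening': 0.093, 'Rm': [[-0.001, 0.899, 0.438], [0.002, 0.438, -0.899], [-1.0, 0.0, -0.002]]}
```

View pics/top0.png

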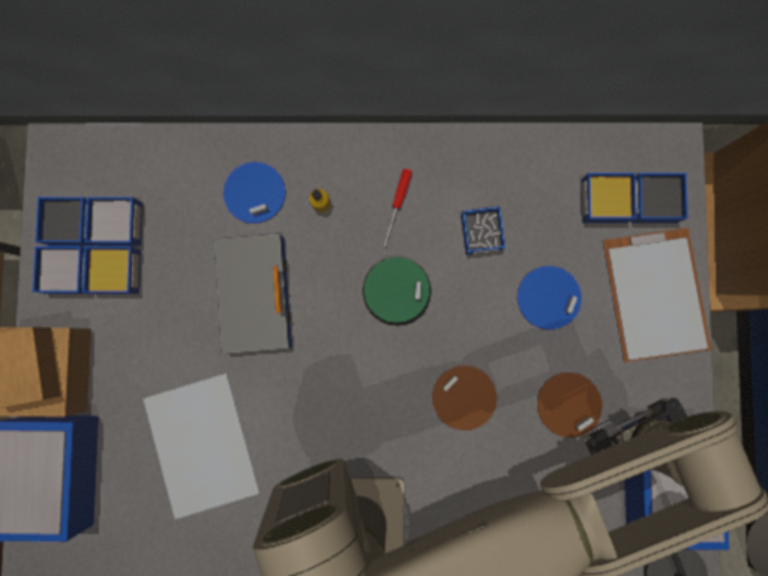

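View pics/scene0.png

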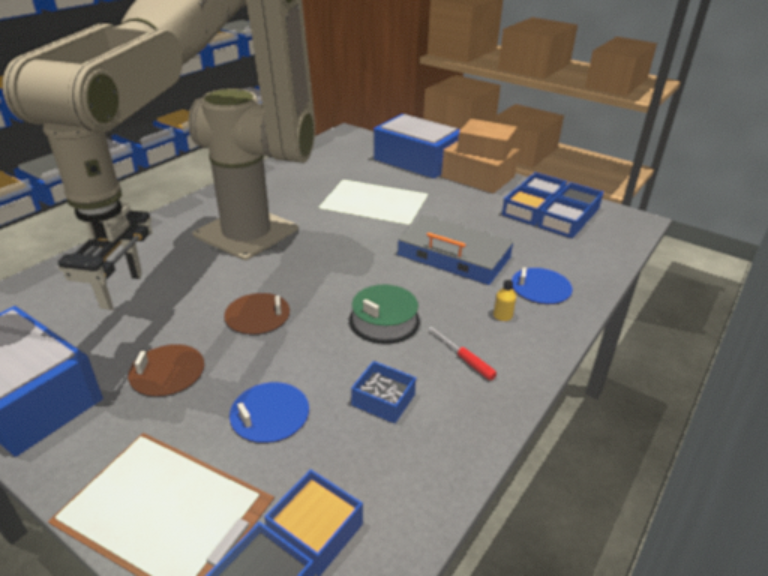

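Top view (1.5× scale): green lid centred at (397,290) with its tab at (418,290); the case at (253,293), hinge on the left, orange handle at (278,290). Oil can is at (319,199), driver around (398,200), bin at (483,231). Now the measurements.

```bash
cat > m.py <<'E'
from h import *
c=cam('top'); d=cam('scene')
hsv=cv2.cvtColor(c['frame'],cv2.COLOR_BGR2HSV)
for p in[(265,193),(278,193),(185,193),(150,195),(168,195)]: print(p,hsv[p[1],p[0]])
def tri(u,v):
    P=[x['K']@np.c_[x['R'],x['t']] for x in(c,d)]
    X=cv2.triangulatePoints(P[0],P[1],np.array(u,float),np.array(v,float)).ravel(); return X[:3]/X[3]
def show(tag,x,lo,hi,z,amin=40):
    for a,ce,b,m in blobs(x,lo,hi,amin):
        pts=np.argwhere(m)[:,::-1].astype(float)
        w=np.array([ray(x,p,z)[:2] for p in pts]); r=cv2.minAreaRect((w*1000).astype(np.float32))
        print(tag,a,ce,'mean',w.mean(0).round(4),'rect',np.round(r[0],1),np.round(r[1],1),round(r[2],1))
show('green top',c,(55,60,20),(90,255,255),.052)
show('green sc',d,(55,60,20),(90,255,255),.052)
show('orange top',c,(5,170,120),(18,255,255),.094,25)
show('orange sc',d,(5,170,120),(18,255,255),.0885,25)
show('white top',c,(0,0,150),(180,70,255),.082,15)
show('white sc',d,(0,0,150),(180,70,255),.082,15)
show('blue',c,(105,130,30),(130,255,255),.0,100)
show('red',c,(172,150,80),(180,255,255),.015,50)
show('yellow',c,(22,130,60),(32,255,255),.08,20)
# case lid top: grey similar to the bench; edges
g=c['frame'][140:250,135:210]; cv2.imwrite('pics/case0.png',cv2.resize(g,None,fx=7,fy=5.4,interpolation=cv2.INTER_CUBIC))
E
python3 m.py
```

```text
(265, 193) [ 69 114  96]
(278, 193) [120   2 155]
(185, 193) [ 14 209 145]
(150, 195) [ 23  21 110]
(168, 195) [ 17  20 112]
green top 1458 [263.7 193.2] mean [ 0.553  -0.0906] rect [552.1 -93.3] [152.9 152.5] 0.2
green sc 812 [257.5 202.8] mean [ 0.5589 -0.0889] rect [554.5 -90.7] [147.5 148. ] 36.8
orange top 64 [184.2 193.1] mean [0.5491 0.1836] rect [551.3 183.9] [101.1   7.9] 5.2
orange sc 28 [297.1 159.5] mean [0.55   0.1901] rect [549.2 190.1] [95.7  7.5] 6.0
white top 17 [171.2 138.3] mean [0.7437 0.2357] rect [743.7 236.2] [ 6.8 29. ] 18.7
white top 3761 [438.2 199. ] mean [ 0.5323 -0.6906] rect [ 533.8 -690.4] [252.2 176.2] 8.5
white top 20 [278.4 193.4] mean [ 0.5497 -0.1417] rect [ 549.6 -141.9] [ 6.9 31.5] 82.9
white top 17 [381.2 202.5] mean [ 0.5195 -0.4956] rect [ 519.8 -495.6] [ 5.  32.9] 67.3
white top 4643 [133.6 297.1] mean [0.1938 0.3527] rect [194.7 353.2] [276.7 194.2] 17.1
white sc 1818 [68.1 31.6] mean [-1.8041  0.8125] rect [-1894.2   924.1] [ 446.2 1907.1] 34.4
white sc 310 [28.  35.1] mean [-1.8983  0.5181] rect [-1902.9   535. ] [ 182.4 1107.8] 36.2
white
[... 6359 characters left out ...]
t [ 706.7 -304.2] [104.3  94.6] 7.1
blue 1315 [365.  197.7] mean [ 0.5413 -0.4605] rect [ 540.5 -462.3] [146.5 149.6] 0.1
blue 408 [506.8 259.2] mean [ 0.322  -0.9622] rect [ 320.2 -959.2] [ 35.6 256.1] 87.2
blue 1250 [ 38.2 321.7] mean [0.0895 0.7235] rect [ 97. 750.] [289.7 226.7] 3.4
blue 414 [425.6 331. ] mean [ 0.0683 -0.6655] rect [  70.3 -664.7] [113.7  56.9] 1.0
blue 114 [475.2 362.7] mean [-0.0388 -0.8354] rect [ -29.6 -824.5] [34.1 92.1] 0.6
yellow 612 [406.9 130.5] mean [ 0.7717 -0.5908] rect [ 772.1 -591.1] [89.3 87. ] 0.7
yellow 97 [213.2 133.9] mean [0.7599 0.0877] rect [762.2  87.7] [48.2 40. ] 44.9
yellow 616 [ 71.8 179.6] mean [0.597 0.584] rect [597.3 584.1] [88.5 83.9] 0.1
```

View pics/case0.png

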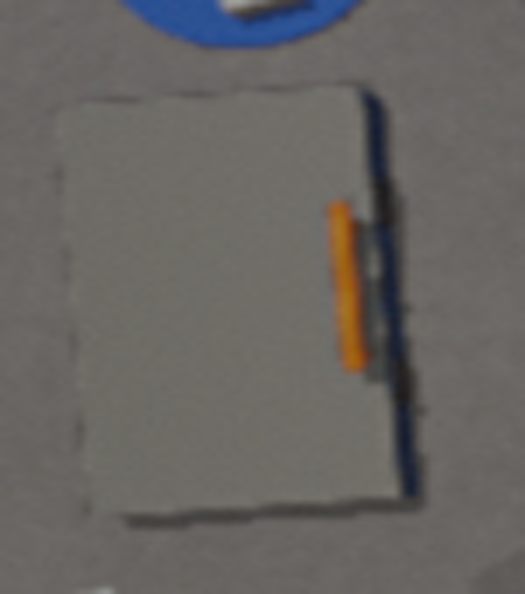

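Measured: tin centre ≈ (0.553, -0.092), tab ≈ (0.550, -0.141), handle ≈ (0.550, 0.187) with a tilt of about 4.5°, so the hinge is about (0.538, 0.334). All sizes match the given ones. I'll write a move planner and turn the tool towards the tab.

```bash
cat >> h.py <<'E'
def rel(p,head=None):
    "print shift to p in tool axes, turn needed to bring tool upright with z heading (deg, mod 180)"
    s=state(); M=s['Rm']; d=M.T@(np.array(p)-s['tool_pos'])
    h=np.degrees(np.arctan2(M[1,2],M[0,2])); 
    out=f"t={s['t']:.1f} pos={np.round(s['tool_pos'],4)} head={h:.1f} shift={np.round(d,4)} F={np.round(s['force'],1)} open={s['opening']:.4f} q6={s['q'][5]:.2f}"
    if head is not None:
        out2=[]
        for hh in (head,head+180):
            a=np.radians(hh); z=np.array([np.cos(a),np.sin(a),0]); x=np.array([0,0,-1.]); T=np.c_[x,np.cross(z,x),z]
            out2.append(R.from_matrix(M.T@T).as_rotvec().round(3))
        out+=f" turns={min(out2,key=np.linalg.norm)} | {max(out2,key=np.linalg.norm)}"
    print(out)
if __name__=='__main__':
    import sys; a=[float(x) for x in sys.argv[1:]]; rel(a[:3],a[3] if len(a)>3 else None)
E
python3 -m inch '[[[0,0,0,0.13,0,0,1],[0,0,0,0.13,0,0,1],[0,0,0,0.13,0,0,0.6],[0,0,0,0.13,0,0,0.6],[0,0,0,0,0,0,0.6]]]' 40
python3 h.py .55 -.1415 .13 -94
python3 - <<'E'
from h import *
c=cam('top')
for n,p in dict(TL=(143.6,159.4),TR=(186.4,156.3),BR=(192.1,232.2),BL=(148.1,235.4)).items(): print(n,ray(c,p,.0535).round(4))
print('brown1',ray(c,(309,265),.01).round(3))
E
```

```text
t: 0.7
tool_pos: [0.2626, -0.5382, 0.2334]
orientation: [1.274, 1.172, -1.271]
force: [0.6, -0.4, -0.2]
opening: 0.0735
t=0.7 pos=[ 0.2626 -0.5382  0.2334] head=-94.9 shift=[ 0.1044  0.2528 -0.4193] F=[ 0.6 -0.4 -0.2] open=0.0735 q6=0.45 turns=[-0.015 -0.004  0.002] | [3.126e+00 3.000e-03 6.000e-03]
TL [0.6731 0.3404 0.0535]
TR [0.6845 0.1866 0.0535]
BR [0.4142 0.1612 0.0535]
BL [0.4023 0.3167 0.0535]
brown1 [ 0.298 -0.254  0.01 ]
```

```bash
python3 -m inch '[[[0,0.025,-0.042,0,0,0,0.6],[0,0.025,-0.042,0,0,0,0.6],[0,0.025,-0.042,0,0,0,0.6],[0,0.025,-0.042,0,0,0,0.6],[0,0.025,-0.042,0,0,0,0.6],[0,0.025,-0.042,0,0,0,0.6],[0,0.025,-0.042,0,0,0,0.6],[0,0.025,-0.042,0,0,0,0.6],[0,0.025,-0.042,0,0,0,0.6],[0,0.025,-0.042,0,0,0,0.6],[0.03,0,0,-0.015,0,0,0.6],[0.03,0,0,0,0,0,0.6],[0.02,0,0,0,0,0,0.6],[0,0,0,0,0,0,0.6]]]'
python3 h.py .55 -.1415 .073 -94
python3 - <<'E'
from h import *
c=cam('wrist'); cv2.imwrite('pics/w1.png',c['frame']); print(-c['R'].T@c['t'])
for z,p in(('tab top',(.55,-.1415,.082)),('lid',(.553,-.092,.052))): print(z,proj(c,p).round(1))
E
```

```text
t: 2.15
tool_pos: [0.5459, -0.1202, 0.1524]
orientation: [1.214, 1.208, -1.206]
force: [-0.3, 0.8, -0.5]
opening: 0.0561
t=2.1 pos=[ 0.5459 -0.1202  0.1524] head=-90.1 shift=[0.0794 0.0038 0.0215] F=[-0.3  0.8 -0.5] open=0.0561 q6=1.26 turns=[ 0.068 -0.003 -0.004] | [-3.073  0.005 -0.005]
[ 0.61450464 -0.12066312  0.30307615]
tab top [278.6 201. ]
lid [221.9 188.7]
```

View pics/w1.png

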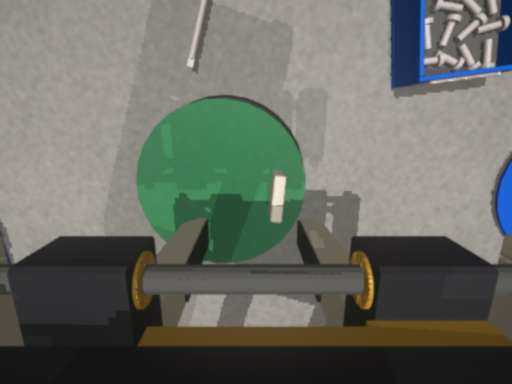

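The wrist view shows the lid centred at about (221,180) and the tab at about (278,197), close to the prediction. I'll refine both numerically.

Run:
```python
from h import *
c=cam('wrist')
b=max(blobs(c,(55,60,20),(90,255,255),200),key=lambda b:b[0]); p=np.argwhere(b[3])[:,::-1].astype(np.float32)
hull=cv2.convexHull(p).reshape(-1,2); 
w=np.array([ray(c,q,.052)[:2] for q in hull]); w=w[[h[1]<215 for h in hull]]
# circle fit
A=np.c_[2*w,np.ones(len(w))]; s=np.linalg.lstsq(A,(w**2).sum(1),rcond=None)[0]; print('lid',s[:2],np.sqrt(s[2]+s[:2]@s[:2]))
f=c['frame'].astype(int); m=((f.max(2)-f.min(2)<70)&(f[:,:,2]>f[:,:,1]-5)).astype(np.uint8); m[:160]=0;m[240:]=0;m[:,:262]=0;m[:,295:]=0
pp=np.argwhere(m)[:,::-1]; print(len(pp),pp.min(0),pp.max(0))
w=np.array([ray(c,q,.082)[:2] for q in pp]); print(cv2.minAreaRect((w*1000).astype(np.float32)))
print(f[195,278],f[215,277],f[205,255])
```

```text
lid [ 0.55554835 -0.09109981] 0.0771165351552698
750 [269 171] [294 239]
((544.8715209960938, -142.1922607421875), (61.34935760498047, 19.120901107788086), 13.235139846801758)
[211 231 239] [157 178 188] [66 98 51]
```

```bash
python3 -m inch '[[[0,0.005,0.021,0.075,0,0,0.6],[0,0,0,0,0,0,0.6],[0.03,0,0,0,0,0,0.6],[0.03,0,0,0,0,0,0.6],[0.01,0,0,0,0,0,0.6],[0,0,0,0,0,0,0.6]]]'
python3 h.py .551 -.141 .073 -95
```

```text
t: 2.85
tool_pos: [0.56, -0.1455, 0.0964]
orientation: [1.272, 1.154, -1.246]
force: [-0.4, 0.5, -0.3]
opening: 0.0561
t=2.9 pos=[ 0.56   -0.1455  0.0964] head=-94.2 shift=[ 0.0231 -0.0098 -0.0039] F=[-0.4  0.5 -0.3] open=0.0561 q6=1.30 turns=[ 0.014  0.002 -0.024] | [-3.127e+00  3.800e-02  2.000e-03]
```

```bash
python3 -m inch '[[[0.0,-0.01,-0.004,0.014,0,-0.02,0.6],[0.013,0,0,0,0,0,0.6],[0.013,0,0,0,0,0,0.6],[0,0,0,0,0,0,0.6]]]'
python3 h.py .551 -.141 .073 -95
```

```text
t: 3.25
tool_pos: [0.5522, -0.141, 0.0733]
orientation: [1.274, 1.158, -1.268]
force: [-0.2, 0.2, -0.4]
opening: 0.0557
t=3.2 pos=[ 0.5522 -0.141   0.0733] head=-95.0 shift=[ 0.0003 -0.0012  0.0001] F=[-0.2  0.2 -0.4] open=0.0557 q6=1.32 turns=[ 0.001  0.003 -0.009] | [-3.141  0.014  0.005]
```

```bash
python3 -m inch '[[[0,0,0,0,0,0,0],[0,0,0,0,0,0,0],[0,0,0,0,0,0,0],[0,0,0,0,0,0,0],[0,0,0,0,0,0,0],[0,0,0,0,0,0,0],[-0.01,0,0,0,0,0,0],[-0.02,0,0,0,0,0,0],[-0.03,0,0,0,0,0,0],[-0.03,0,0,0,0,0,0],[0,0,0,0,0,0,0]]]' 45
python3 h.py .37 -.08 .12 -95
python3 - <<'E'
from h import *
c=cam('wrist'); cv2.imwrite('pics/w2.png',c['frame'])
E
```

```text
t: 4.35
tool_pos: [0.5507, -0.1405, 0.168]
orientation: [1.273, 1.16, -1.269]
force: [0.4, 0.2, -1.5]
opening: 0.0096
t=4.3 pos=[ 0.5507 -0.1405  0.168 ] head=-94.9 shift=[ 0.0466 -0.1855 -0.0448] F=[ 0.4  0.2 -1.5] open=0.0096 q6=1.32 turns=[ 0.001  0.003 -0.007] | [-3.141  0.011  0.004]
```

View pics/w2.png

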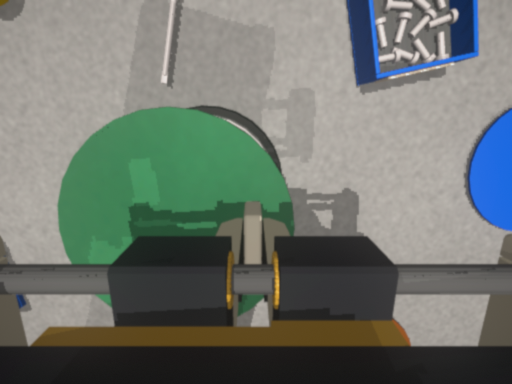

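Opening 9.6 mm; the lid hangs level and clear of the tin. I'll carry it towards the base.

```bash
python3 -m inch '[[[0,-0.03,-0.007,0,0,0,0],[0,-0.03,-0.007,0,0,0,0],[0,-0.03,-0.007,0,0,0,0],[0,-0.03,-0.008,0,0,0,0],[0,-0.03,-0.008,0,0,0,0],[0,-0.03,-0.008,0,0,0,0],[0.03,-0.01,-0.002,0,0,0,0],[0.03,0,0,0,0,0,0],[0.02,0,0,0,0,0,0],[0,0,0,0,0,0,0]]]'
python3 h.py .371 -.08 .031 -95
```

```text
t: 5.4
tool_pos: [0.3504, -0.0724, 0.0708]
orientation: [1.269, 1.175, -1.279]
force: [-0.4, 0.8, -0.0]
opening: 0.0094
t=5.4 pos=[ 0.3504 -0.0724  0.0708] head=-94.9 shift=[0.0396 0.0215 0.0059] F=[-0.4  0.8 -0. ] open=0.0094 q6=1.31 turns=[ 0.001 -0.001  0.009] | [-3.141e+00 -1.500e-02 -2.000e-03]
```

```bash
python3 -m inch '[[[0,0.02,0.005,0,0,0.009,0],[0.02,0,0,0,0,0,0],[0.012,0,0,0,0,0,0],[0,0,0,0,0,0,0]]]'
python3 h.py .371 -.08 .031 -95
```

```text
t: 5.8
tool_pos: [0.37, -0.079, 0.0383]
orientation: [1.273, 1.17, -1.273]
force: [-0.3, -0.2, -0.7]
opening: 0.0094
t=5.8 pos=[ 0.37   -0.079   0.0383] head=-94.9 shift=[0.0073 0.0011 0.0009] F=[-0.3 -0.2 -0.7] open=0.0094 q6=1.31 turns=[ 0.001 -0.002  0.002] | [-3.141e+00 -4.000e-03 -3.000e-03]
```

```bash
python3 -m inch '[[[0.005,0,0,0,0,0,0],[0.003,0,0,0,0,0,0],[0,0,0,0,0,0,0]]]'
python3 h.py .371 -.08 .031 -95
```

```text
t: 6.1
tool_pos: [0.3709, -0.0793, 0.0329]
orientation: [1.273, 1.17, -1.273]
force: [-0.4, -0.4, -1.4]
opening: 0.0097
t=6.1 pos=[ 0.3709 -0.0793  0.0329] head=-94.9 shift=[0.0019 0.0002 0.0007] F=[-0.4 -0.4 -1.4] open=0.0097 q6=1.31 turns=[ 0.001 -0.002  0.002] | [-3.14e+00 -3.00e-03 -3.00e-03]
```

```bash
python3 -m inch '[[[0.003,0,0,0,0,0,0],[0.001,0,0,0,0,0,0],[0,0,0,0,0,0,0.1],[0,0,0,0,0,0,0.4],[0,0,0,0,0,0,0.4],[0,0,0,0,0,0,0.4],[-0.03,0,0,0,0,0,0.4],[-0.04,0,0,0,0,0,0.4],[-0.04,0,0,0,0,0,0.4],[-0.02,0,0,0,0,0,0.4]]]'
python3 -m inch '[[[0,0.02,-0.03,-0.05,0,0,0.4],[0,0.02,-0.03,-0.05,0,0,0.4],[0,0.02,-0.03,-0.05,0,0,0.4],[0,0.02,-0.03,-0.02,0,0,0.4],[0,0.02,-0.03,0,0,0,0.4],[0,0.02,-0.03,0,0,0,0.4],[0,0.02,-0.03,0,0,0,0.4],[0,0.01,-0.01,0,0,0,0.4],[0,0,0,0,0,0,0.4]]]'
python3 h.py .55 .186 .14 -85
python3 - <<'E'
from h import *
c=cam('wrist'); cv2.imwrite('pics/w3.png',c['frame']); print(proj(c,(.55,.186,.0885)))
c=cam('top')
b=max(blobs(c,(55,60,20),(90,255,255),200),key=lambda b:b[0]); print('green',b[0],ray(c,b[1],.009))
E
```

```text
t: 7.1
tool_pos: [0.3692, -0.0788, 0.1626]
orientation: [1.272, 1.176, -1.276]
force: [1.3, -0.3, 0.4]
opening: 0.0373
t: 8.0
tool_pos: [0.5201, 0.1537, 0.1677]
orientation: [1.147, 1.247, -1.142]
force: [-0.8, 0.5, 0.7]
opening: 0.0372
t=8.0 pos=[0.5201 0.1537 0.1677] head=-85.0 shift=[ 0.0278  0.0325 -0.0296] F=[-0.8  0.5  0.7] open=0.0372 q6=1.68 turns=[-0.001 -0.    -0.004] | [ 3.141e+00 -6.000e-03  1.000e-03]
[216.27846144 164.66574773]
green 1348 [ 0.3757144  -0.02940076  0.009     ]
```

View pics/w3.png

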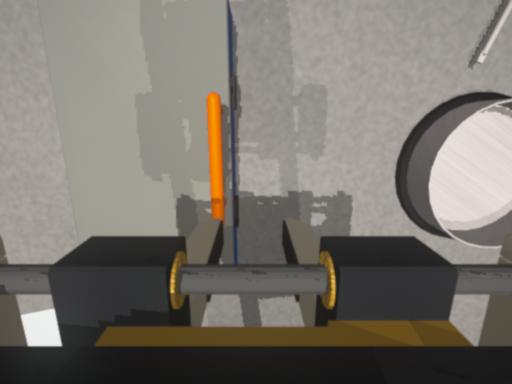

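Lid flat at (0.376, -0.029), 0.19 m from the tin. The bar runs from (214,95) to (218,217) in the wrist view.

```bash
cat > bar.py <<'E'
from h import *
c=cam('wrist')
b=max(blobs(c,(3,150,90),(20,255,255),100),key=lambda b:b[0] if b[1][1]<235 else 0); p=np.argwhere(b[3])[:,::-1]
for z in(.0885,.094):
    w=np.array([ray(c,q,z)[:2] for q in p]); print(z,cv2.minAreaRect((w*1000).astype(np.float32)))
# tin inner floor / rim visible
E
python3 bar.py
```

```text
0.0885 ((553.4909057617188, 186.1897430419922), (105.5272216796875, 12.147978782653809), 5.382361888885498)
0.094 ((554.3081665039062, 185.51611328125), (103.00003814697266, 11.8570556640625), 5.382405757904053)
```

```bash
python3 -m inch '[[[0,0.036,-0.029,0,0,0,0.4],[0.02,0,0,0,0,0,0.4],[0.03,0,0,0,0,0,0.4],[0,0,0,0,0,0,0.4]]]'
python3 h.py .553 .186 .0865 -84.6
```

```text
t: 8.55
tool_pos: [0.5503, 0.179, 0.1144]
orientation: [1.148, 1.245, -1.153]
force: [-0.4, -0.6, -0.4]
opening: 0.0373
t=8.6 pos=[0.5503 0.179  0.1144] head=-85.5 shift=[ 0.0278  0.0032 -0.0068] F=[-0.4 -0.6 -0.4] open=0.0373 q6=1.72 turns=[-0.015  0.002  0.002] | [ 3.127e+00  3.000e-03 -3.000e-03]
```

```bash
python3 -m inch '[[[0,0.003,-0.007,-0.015,0,0,0.4],[0.018,0,0,0,0,0,0.4],[0.01,0,0,0,0,0,0.4],[0.003,0,0,0,0,0,0.4],[0,0,0,0,0,0,0]]]' 20
python3 -m inch '[[[0,0,0,0,0,0,0],[0,0,0,0,0,0,0],[0,0,0,0,0,0,0],[0,0,0,0,0,0,0]]]'
cat > arc.py <<'E'
from h import *
import sys
H=np.array([.539,.3334,.0475]); a=np.radians(95.4); X=np.array([np.cos(a),np.sin(a),0]); r,f0=np.hypot(.148,.041),np.arctan2(41,148)
def P(f): return H+r*(-np.cos(f0+f)*X+np.sin(f0+f)*np.array([0,0,1.]))
s=state(); p=np.array(s['tool_pos'])-.002*s['Rm'][:,0]; d=p-H
f=np.arctan2(d[2],-d@X)-f0; print('lid angle',f.round(3),'radius err',(np.hypot(d[2],d@X)-r).round(4),'F',s['force'],'open',s['opening'],'t',s['t'])
prev=p
for k in (float(x) for x in sys.argv[1:]):
    q=P(k); print(k,'shift',(s['Rm'].T@(q-prev)).round(4),'from now',(s['Rm'].T@(q-p)).round(4)); prev=q
E
python3 arc.py 0 .1 .2 .3 .4 .5 .6
```

```text
t: 9.05
tool_pos: [0.5556, 0.1853, 0.0897]
orientation: [1.142, 1.247, -1.137]
force: [-0.1, 0.0, -0.0]
opening: 0.033
t: 9.45
tool_pos: [0.5567, 0.1871, 0.0924]
orientation: [1.145, 1.248, -1.133]
force: [0.6, -3.2, -1.7]
opening: 0.0099
lid angle 0.038 radius err 0.0011 F [ 0.55912631 -3.233794   -1.71759731] open 0.009893900556496468 t 9.45
0.0 shift [ 0.0059 -0.0039  0.0007] from now [ 0.0059 -0.0039  0.0007]
0.1 shift [-0.0146  0.0001 -0.0049] from now [-0.0086 -0.0038 -0.0042]
0.2 shift [-0.014   0.0001 -0.0063] from now [-0.0227 -0.0036 -0.0105]
0.3 shift [-0.0133  0.0001 -0.0077] from now [-0.036  -0.0035 -0.0181]
0.4 shift [-0.0125  0.0001 -0.0089] from now [-0.0484 -0.0034 -0.0271]
0.5 shift [-0.0115  0.0001 -0.0101] from now [-0.06   -0.0033 -0.0372]
0.6 shift [-0.0104  0.0001 -0.0112] from now [-0.0704 -0.0032 -0.0485]
```

```bash
python3 -m inch '[[[-0.014,0,-0.005,0,0,0,0],[-0.014,0,-0.006,0,0,0,0],[-0.014,0,-0.008,0,0,0,0],[-0.013,0,-0.009,0,0,0,0],[-0.012,0,-0.01,0,0,0,0]]]'
python3 arc.py .4 .5 .6 .7 .8 .9 1
```

```text
t: 9.95
tool_pos: [0.5525, 0.2259, 0.1621]
orientation: [1.146, 1.246, -1.134]
force: [3.7, 6.0, -8.9]
opening: 0.0101
lid angle 0.552 radius err 0.0056 F [ 3.66277569  5.9801079  -8.91411718] open 0.01011376376153925 t 9.95
0.4 shift [ 0.0212 -0.0035  0.0121] from now [ 0.0212 -0.0035  0.0121]
0.5 shift [-0.0115  0.0001 -0.0101] from now [ 0.0096 -0.0034  0.0019]
0.6 shift [-0.0105  0.0001 -0.0112] from now [-0.0008 -0.0033 -0.0093]
0.7 shift [-0.0093  0.0001 -0.0122] from now [-0.0101 -0.0033 -0.0215]
0.8 shift [-0.008   0.     -0.0131] from now [-0.0181 -0.0032 -0.0346]
0.9 shift [-0.0067  0.     -0.0138] from now [-0.0248 -0.0032 -0.0485]
1.0 shift [-0.0053  0.     -0.0144] from now [-0.03   -0.0032 -0.0629]
```

```bash
python3 -m inch '[[[-0.004,0,-0.012,0,0,0,0],[-0.008,0,-0.013,0,0,0,0],[-0.007,0,-0.013,0,0,0,0],[-0.006,0,-0.014,0,0,0,0],[-0.005,0,-0.014,0,0,0,0]]]'
python3 arc.py 1 1.1 1.2 1.3 1.4 1.5 1.6
```

```text
t: 10.45
tool_pos: [0.5479, 0.2922, 0.2023]
orientation: [1.144, 1.234, -1.135]
force: [1.7, -0.7, -4.2]
opening: 0.0104
lid angle 1.04 radius err 0.0087 F [ 1.67336392 -0.72026146 -4.15196942] open 0.010402578911316478 t 10.45
1.0 shift [ 0.01   -0.0051  0.0036] from now [ 0.01   -0.0051  0.0036]
1.1 shift [-0.0039  0.     -0.0148] from now [ 0.0061 -0.0051 -0.0113]
1.2 shift [-0.0024 -0.     -0.0152] from now [ 0.0037 -0.0051 -0.0264]
1.3 shift [-0.0009 -0.     -0.0153] from now [ 0.0028 -0.0052 -0.0417]
1.4 shift [ 0.0006 -0.0001 -0.0153] from now [ 0.0034 -0.0052 -0.0571]
1.5 shift [ 0.0022 -0.0001 -0.0152] from now [ 0.0056 -0.0053 -0.0723]
1.6 shift [ 0.0037 -0.0001 -0.0149] from now [ 0.0093 -0.0054 -0.0872]
```

```bash
python3 -m inch '[[[0.001,0,-0.014,0,0,0,0],[0.001,0,-0.014,0,0,0,0],[0.001,0,-0.015,0,0,0,0],[0.002,0,-0.015,0,0,0,0],[0.003,0,-0.015,0,0,0,0]]]'
python3 arc.py 1.5 1.6 1.7 1.8 1.85 1.9
```

```text
t: 10.95
tool_pos: [0.5415, 0.3742, 0.2014]
orientation: [1.149, 1.233, -1.126]
force: [2.1, -1.2, -1.1]
opening: 0.0103
lid angle 1.554 radius err 0.0075 F [ 2.08788923 -1.21635071 -1.08003568] open 0.010284037035646348 t 10.95
1.5 shift [ 0.0053 -0.0064  0.01  ] from now [ 0.0053 -0.0064  0.01  ]
1.6 shift [ 0.0037 -0.0001 -0.0149] from now [ 0.009  -0.0065 -0.0049]
1.7 shift [ 0.0052 -0.0001 -0.0144] from now [ 0.0142 -0.0066 -0.0193]
1.8 shift [ 0.0066 -0.0002 -0.0139] from now [ 0.0208 -0.0068 -0.0332]
1.85 shift [ 0.0038 -0.0001 -0.0067] from now [ 0.0246 -0.0069 -0.0399]
1.9 shift [ 0.0041 -0.0001 -0.0065] from now [ 0.0288 -0.007  -0.0463]
```

```bash
python3 -m inch '[[[0.003,0,-0.012,0,0,0,0],[0.005,0,-0.012,0,0,0,0],[0.006,0,-0.011,0,0,0,0],[0,0,0,0,0,0,0],[0,0,0,0,0,0,0.12],[0,0,0,0,0,0,0.25],[0,0,0,0,0,0,0.25],[0,0,0,0,0,0,0.25]]]'
python3 arc.py 1.85 1.9
```

```text
t: 11.75
tool_pos: [0.5363, 0.4156, 0.1814]
orientation: [1.145, 1.238, -1.127]
force: [-0.3, 0.8, 1.1]
opening: 0.0233
lid angle 1.844 radius err 0.0052 F [-0.34577588  0.8055741   1.06692053] open 0.02334542825435663 t 11.75
1.85 shift [ 0.0048 -0.0051  0.0018] from now [ 0.0048 -0.0051  0.0018]
1.9 shift [ 0.0041 -0.0001 -0.0065] from now [ 0.009  -0.0051 -0.0046]
```

```bash
python3 -m inch '[[[-0.02,0,0,0,0,0,0.25],[-0.03,0,0,0,0,0,0.25],[-0.04,0,0,0,0,0,0.25],[-0.04,0,0,0,0,0,0.25],[-0.01,0,0,0,0,0,0.25],[0,-0.01,0.025,0,0,0,0.25],[0,-0.015,0.035,0,0,0,0.25],[0,-0.015,0.035,0,0,0,0.3],[0,-0.015,0.035,0,0,0,0.3],[0,-0.015,0.035,0,0,0,0.3],[0,-0.01,0.01,0,0,0,0.3],[0,0,0,0,0,0,0.3]]]'
python3 h.py .47 .255 .25 -84.6
python3 - <<'E'
from h import *
c=cam('wrist'); d=cam('top'); cv2.imwrite('pics/w4.png',c['frame']); cv2.imwrite('pics/t4.png',cv2.resize(d['frame'][110:290,60:320],None,fx=3,fy=3,interpolation=cv2.INTER_CUBIC))
E
```

```text
t: 12.95
tool_pos: [0.4657, 0.2235, 0.3194]
orientation: [1.139, 1.238, -1.14]
force: [0.2, 0.6, -0.3]
opening: 0.0279
t=12.9 pos=[0.4657 0.2235 0.3194] head=-84.8 shift=[ 0.0692  0.0066 -0.0316] F=[ 0.2  0.6 -0.3] open=0.0279 q6=1.83 turns=[-0.003  0.009 -0.008] | [ 3.139 -0.013 -0.014]
```

View pics/w4.png

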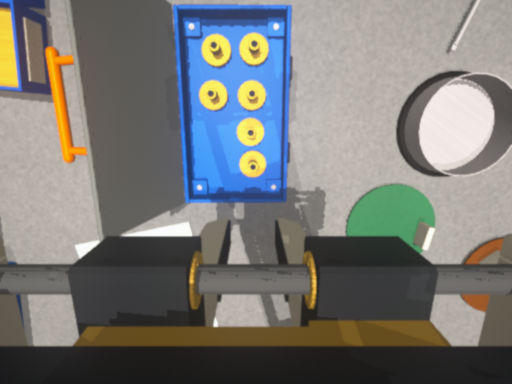

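View pics/t4.png

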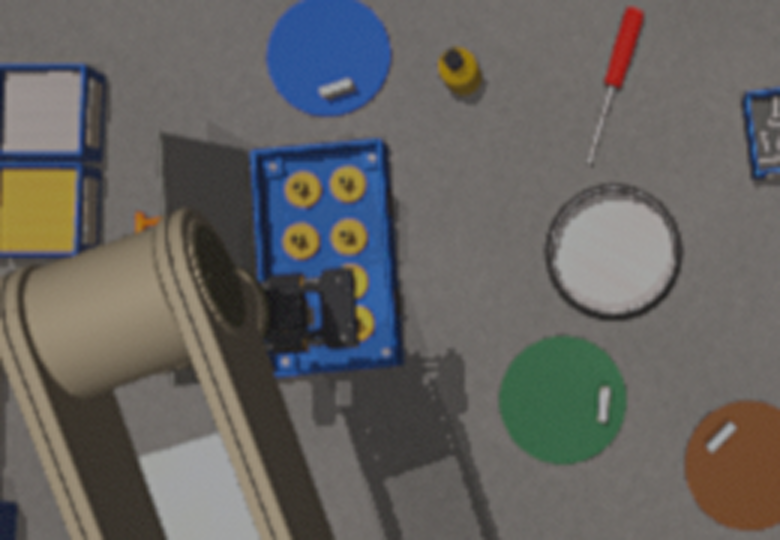

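The wrist view shows six bushings in the open case: (215,49), (253,47), (213,95), (251,95), (250,131), (252,164). Next, their positions in the case frame.

```bash
cat > bush.py <<'E'
from h import *
a=np.radians(95.4); CX=np.array([np.cos(a),np.sin(a)]); CY=np.array([-np.sin(a),np.cos(a)]); CM=np.array([.5465,.2547])
def find(c,zf=.016,area=(250,4000),roi=None):
    out=[]
    hsv=cv2.cvtColor(c['frame'],cv2.COLOR_BGR2HSV); m=cv2.inRange(hsv,(18,90,60),(35,255,255))
    for k in cv2.findContours(m,cv2.RETR_EXTERNAL,cv2.CHAIN_APPROX_NONE)[0]:
        if not area[0]<cv2.contourArea(k)<area[1]: continue
        w=np.array([ray(c,q,zf)[:2] for q in cv2.convexHull(k).reshape(-1,2).astype(float)+0.0])
        ce,r=cv2.minEnclosingCircle((w*1000).astype(np.float32)); out.append((np.array(ce)/1000,r,cv2.contourArea(k),k.reshape(-1,2).mean(0)))
    return out
if __name__=='__main__':
    import sys
    zf=float(sys.argv[1]) if len(sys.argv)>1 else .016
    for ce,r,ar,px in find(cam('wrist'),zf): d=ce-CM; print('px',px.round(0),'world',ce.round(4),'r',round(r,1),'case',round(d@CX,4),round(d@CY,4))
E
python3 bush.py
python3 - <<'E'
from h import *
# case corners check: blue rim extremes in wrist
c=cam('wrist'); m=cv2.inRange(cv2.cvtColor(c['frame'],cv2.COLOR_BGR2HSV),(100,120,40),(130,255,255)); m[:,:160]=0; m[:,300:]=0; m[210:]=0
k=max(cv2.findContours(m,cv2.RETR_EXTERNAL,cv2.CHAIN_APPROX_NONE)[0],key=cv2.contourArea).reshape(-1,2)
w=np.array([ray(c,q,.047)[:2] for q in k]); print(cv2.minAreaRect((w*1000).astype(np.float32)))
E
```

```text
px [311. 280.] world [0.2642 0.0999] r 59.7 case -0.1276 0.2956
px [194. 280.] world [0.2462 0.3045] r 59.2 case 0.0779 0.2942
px [253. 164.] world [0.4664 0.2208] r 21.0 case -0.0262 0.083
px [251. 132.] world [0.517  0.2286] r 20.9 case -0.0232 0.0318
px [252.  96.] world [0.5716 0.2317] r 21.2 case -0.0252 -0.0229
px [214.  95.] world [0.5665 0.2903] r 21.2 case 0.0335 -0.0232
px [ 62. 104.] world [0.5272 0.5254] r 81.7 case 0.2713 -0.0063
px [217.  51.] world [0.6295 0.2895] r 21.5 case 0.0269 -0.0859
px [255.  49.] world [0.6362 0.2346] r 21.3 case -0.0285 -0.0874
px [ 7. 49.] world [0.6035 0.5981] r 53.3 case 0.3365 -0.089
((544.8012084960938, 255.03570556640625), (271.70941162109375, 158.63890075683594), 5.267496109008789)
```

Six bushings, all radii ≈21 mm and all inside the case; the case rectangle also agrees (0.545, 0.255, 5.3°). I'll turn the jaws along the case's y, so the body clears the open lid.

```bash
python3 -m inch '[[[0,0,0,-0.143,0,0,0.3],[0,0,0,-0.143,0,0,0.3],[0,0,0,-0.143,0,0,0.3],[0,0,0,-0.143,0,0,0.3],[0,0,0,-0.143,0,0,0.3],[0,0,0,-0.143,0,0,0.3],[0,0,0,-0.143,0,0,0.3],[0,0,0,-0.143,0,0,0.3],[0,0,0,-0.143,0,0,0.3],[0,0,0,-0.143,0,0,0.3],[0,0,0,-0.143,0,0,0.3],[0,0,0,0,0,0,0.3]]]'
python3 h.py .4664 .2208 .1 5.4
```

```text
t: 14.35
tool_pos: [0.4697, 0.2378, 0.3137]
orientation: [-0.142, 1.567, 0.127]
force: [0.2, 0.3, 0.1]
opening: 0.0277
t=14.3 pos=[0.4697 0.2378 0.3137] head=9.8 shift=[ 0.2139 -0.0142 -0.0059] F=[0.2 0.3 0.1] open=0.0277 q6=0.21 turns=[ 0.077 -0.001  0.009] | [-3.065e+00 -1.400e-02 -1.000e-03]
```

```bash
python3 -m inch '[[[0.03,-0.014,-0.006,0.077,0,0.009,0.3],[0.05,0,0,0,0,0,0.3],[0.05,0,0,0,0,0,0.3],[0.05,0,0,0,0,0,0.3],[0.03,0,0,0,0,0,0.3],[0.02,0,0,0,0,0,0.3],[0,0,0,0,0,0,0.3]]]'
python3 h.py .4664 .2208 .0365 5.4
```

```text
t: 15.05
tool_pos: [0.4682, 0.2273, 0.0769]
orientation: [-0.048, 1.568, 0.051]
force: [-0.4, -0.1, -0.6]
opening: 0.0279
t=15.1 pos=[0.4682 0.2273 0.0769] head=3.6 shift=[ 0.0404 -0.0064 -0.0024] F=[-0.4 -0.1 -0.6] open=0.0279 q6=0.29 turns=[-0.032  0.003 -0.002] | [ 3.11e+00 -3.00e-03 -4.00e-03]
```

```bash
python3 -m inch '[[[0,-0.0065,-0.0025,-0.03,0,0,0.3],[0.005,0,0,0,0,0,0.3],[0.02,0,0,0,0,0,0.3],[0.014,0,0,0,0,0,0.3],[0.004,0,0,0,0,0,0.3],[0,0,0,0,0,0,0.3]]]'
python3 h.py .4664 .2208 .0365 5.4
```

```text
t: 15.65
tool_pos: [0.4704, 0.2243, 0.0371]
orientation: [-0.06, 1.561, 0.067]
force: [-0.4, 0.7, 0.2]
opening: 0.028
t=15.7 pos=[0.4704 0.2243 0.0371] head=4.7 shift=[ 0.0005 -0.0031 -0.0043] F=[-0.4  0.7  0.2] open=0.0280 q6=0.26 turns=[-0.013  0.009 -0.004] | [ 3.129 -0.006 -0.014]
```

```bash
python3 -m inch '[[[0,-0.003,-0.004,0,0,0,0.3],[0,0,0,0,0,0,0.3]]]'
python3 -m inch '[[[0,0,0,0,0,0,0],[0,0,0,0,0,0,0],[0,0,0,0,0,0,0],[0,0,0,0,0,0,0]]]' 30
python3 h.py .4664 .2208 .0365 5.4
```

```text
t: 15.85
tool_pos: [0.4672, 0.2211, 0.0382]
orientation: [-0.059, 1.56, 0.067]
force: [-0.8, -1.1, 0.2]
opening: 0.0279
t: 16.25
tool_pos: [0.4681, 0.2214, 0.0398]
orientation: [-0.058, 1.557, 0.067]
force: [-0.4, 0.7, -1.4]
opening: 0.0147
t=16.2 pos=[0.4681 0.2214 0.0398] head=4.6 shift=[ 0.0032 -0.0005 -0.0017] F=[-0.4  0.7 -1.4] open=0.0147 q6=0.26 turns=[-0.014  0.013 -0.005] | [ 3.127 -0.008 -0.02 ]
```

Gripped (14.7 mm). I'll lift it, go past the tin, and measure the tin's centre from the wrist.

```bash
python3 -m inch '[[[-0.03,0,0,0,0,0,0],[-0.05,0,0,0,0,0,0],[-0.05,0,0,0,0,0,0],[-0.03,-0.02,0,0,0,0,0],[-0.02,-0.045,0.01,0,0,0,0],[0,-0.048,0.01,0,0,0,0],[0,-0.048,0.01,0,0,0,0],[0,-0.048,0.01,0,0,0,0],[0,-0.048,0.01,0,0,0,0],[0,-0.048,0.01,0,0,0,0],[0,-0.048,0.01,0,0,0,0],[0,-0.048,0.01,0,0,0,0],[0,-0.03,0,0,0,0,0],[0,0,0,0,0,0,0]]]'
python3 h.py .5555 -.0911 .1 5.4
cat > tin.py <<'E'
from h import *
def circ(w):
    A=np.c_[2*w,np.ones(len(w))]; s=np.linalg.lstsq(A,(w**2).sum(1),rcond=None)[0]; return s[:2].round(4),np.sqrt(s[2]+s[:2]@s[:2]).round(4)
for n in('wrist','top'):
    c=cam(n); 
    if n=='wrist': cv2.imwrite('pics/w5.png',c['frame'])
    g=proj(c,(.5555,-.0911,.003)); hsv=cv2.cvtColor(c['frame'],cv2.COLOR_BGR2HSV); print(n,g.round(0),hsv[int(g[1]),int(g[0])],-c['R'].T@c['t'])
    m=cv2.inRange(hsv,(0,0,0),(180,255,55)); k=[]
    # radial scan in the world: black ring's outer edge at bench level, and rim
    for a in np.arange(0,2*np.pi,.1):
        prof=[]
        for r in np.arange(.06,.11,.0005):
            u=proj(c,(.5555+r*np.cos(a),-.0911+r*np.sin(a),.0)); 
            if 0<=u[0]<511 and 0<=u[1]<(215 if n=='wrist' else 383): prof.append((r,cv2.getRectSubPix(c['frame'],(1,1),(float(u[0]),float(u[1])))[0,0].mean()))
        if len(prof)>60:
            p=np.array(prof); gr=np.gradient(cv2.GaussianBlur(p[:,1].reshape(-1,1),(1,5),0).ravel()); i=np.argmax(gr); k.append((p[i,0]*np.cos(a)+.5555,p[i,0]*np.sin(a)-.0911))
    if len(k)>8:
        k=np.array(k); 
        for _ in range(3):
            ce,r=circ(k); e=abs(np.hypot(*(k-ce).T)-r); k=k[e<max(.002,1.5*np.median(e))]
        print(n,'ring outer',ce,r,len(k))
E
python3 tin.py
```

```text
t: 17.65
tool_pos: [0.5816, -0.2147, 0.2253]
orientation: [-0.065, 1.556, 0.069]
force: [-0.4, -0.0, -1.2]
opening: 0.0155
t=17.6 pos=[ 0.5816 -0.2147  0.2253] head=4.9 shift=[ 0.1253  0.1251 -0.0172] F=[-0.4 -0.  -1.2] open=0.0155 q6=-0.53 turns=[-0.009  0.013 -0.002] | [ 3.132e+00 -3.000e-03 -2.100e-02]
wrist [238.  72.] [  9  11 231] [ 0.57385207 -0.14634003  0.37576019]
wrist ring outer [ 0.5524 -0.0881] 0.0853 27
top [264. 194.] [  8  14 145] [ 0.44232785 -0.09913695  1.46872998]
top ring outer [ 0.556  -0.0914] 0.0845 50
```

View pics/w5.png

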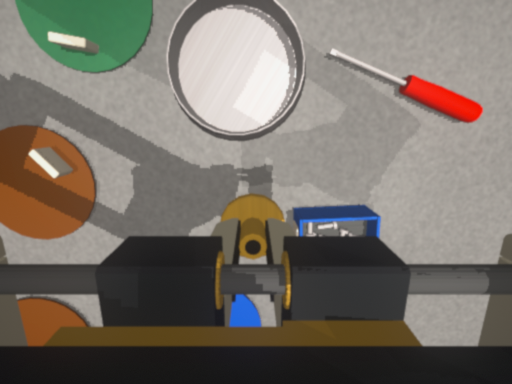

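The top-view ring fit (0.556, -0.0914, r 84.5 mm) agrees with the lid fit, so I take the tin centre as (0.5555, -0.091). The wrist fit was cut off by the image edge and disagrees by about 4 mm, so I discard it. First bushing goes to the centre.

```bash
python3 -m inch '[[[0,0.04,-0.006,0,0.01,0,0],[0,0.04,-0.006,0,0,0,0],[0,0.035,-0.005,0,0,0,0],[0.04,0.01,0,0,0,0,0],[0.04,0,0,0,0,0,0],[0.03,0,0,0,0,0,0],[0.015,0,0,0,0,0,0],[0,0,0,0,0,0,0]]]'
python3 h.py .5555 -.091 .0368 5.4
```

```text
t: 18.55
tool_pos: [0.5518, -0.0699, 0.0989]
orientation: [-0.073, 1.562, 0.083]
force: [0.1, 0.6, -2.0]
opening: 0.0155
t=18.6 pos=[ 0.5518 -0.0699  0.0989] head=5.7 shift=[ 0.0619 -0.0218  0.0011] F=[ 0.1  0.6 -2. ] open=0.0155 q6=-0.33 turns=[ 0.005  0.008 -0.006] | [-3.136  0.01   0.012]
```

```bash
python3 -m inch '[[[0,-0.021,0.001,0,0.008,-0.005,0],[0,0,0,0,0,0,0],[0.02,0,0,0,0,0,0],[0.02,0,0,0,0,0,0],[0.008,0,0,0,0,0,0],[0,0,0,0,0,0,0]]]'
python3 h.py .5555 -.091 .0368 5.4
```

```text
t: 19.15
tool_pos: [0.5601, -0.0914, 0.0578]
orientation: [-0.082, 1.56, 0.079]
force: [-0.4, 0.7, -1.2]
opening: 0.0153
t=19.1 pos=[ 0.5601 -0.0914  0.0578] head=5.9 shift=[ 0.0209  0.0009 -0.0047] F=[-0.4  0.7 -1.2] open=0.0153 q6=-0.36 turns=[0.008 0.01  0.002] | [-3.133 -0.004  0.015]
```

```bash
python3 -m inch '[[[0,0.001,-0.005,0,0.01,0,0],[0.008,0,0,0,0,0,0],[0.008,0,-0.001,0,0,0,0],[0.004,0,0,0,0,0,0],[0,0,0,0,0,0,0]]]'
python3 h.py .5555 -.091 .0368 5.4
```

```text
t: 19.65
tool_pos: [0.5559, -0.0917, 0.0401]
orientation: [-0.083, 1.565, 0.077]
force: [-0.4, 0.6, -1.6]
opening: 0.0156
t=19.6 pos=[ 0.5559 -0.0917  0.0401] head=5.9 shift=[ 0.0033  0.0007 -0.0004] F=[-0.4  0.6 -1.6] open=0.0156 q6=-0.35 turns=[0.008 0.004 0.004] | [-3.134 -0.007  0.006]
```

```bash
python3 -m inch '[[[0.004,0,0,0,0,0,0],[0.002,0,0,0,0,0,0],[0,0,0,0,0,0,0]]]'
python3 h.py .5555 -.091 .0368 5.4
python3 -m inch '[[[0,0,0,0,0,0,0.15],[0,0,0,0,0,0,0.28],[0,0,0,0,0,0,0.28],[-0.02,0,0,0,0,0,0.28],[-0.04,0,0,0,0,0,0.28],[-0.05,0,0,0,0,0,0.28],[-0.04,0.02,0,0,0,0,0.28],[0,0.045,0,0,0,0,0.28],[0,0.045,0,0,0,0,0.28],[0,0.045,-0.005,0,0,0,0.28],[0,0.04,-0.005,0,0,0,0.28],[0,0.02,-0.005,0,0,0,0.28],[0,0,0,0,0,0,0.28]]]'
cat > look.py <<'E'
from bush import *
import sys
c=cam('wrist'); cv2.imwrite('pics/last.png',c['frame'])
for ce,r,ar,px in find(c):
    d=ce-CM
    if 15<r<30 and abs(d[0])<.14 and abs(d[1])<.08: print('world',ce.round(4),'r',round(r,1),'case',round(d@CX,4),round(d@CY,4))
E
python3 look.py; python3 h.py .517 .2286 .075 5.4
```

```text
t: 19.95
tool_pos: [0.5567, -0.0918, 0.0364]
orientation: [-0.084, 1.565, 0.077]
force: [0.3, 0.2, -1.3]
opening: 0.0152
t=19.9 pos=[ 0.5567 -0.0918  0.0364] head=5.9 shift=[-0.0004  0.0009 -0.0011] F=[ 0.3  0.2 -1.3] open=0.0152 q6=-0.35 turns=[0.008 0.004 0.004] | [-3.133 -0.007  0.007]
t: 21.25
tool_pos: [0.5187, 0.1281, 0.1919]
orientation: [-0.078, 1.561, 0.076]
force: [0.4, 0.0, -0.2]
opening: 0.0261
world [0.6364 0.2344] r 21.7 case -0.0286 -0.0876
world [0.5715 0.2318] r 21.4 case -0.0251 -0.0228
world [0.517  0.2289] r 21.2 case -0.0229 0.0318
world [0.63   0.2901] r 22.2 case 0.0274 -0.0865
world [0.5663 0.2904] r 21.6 case 0.0336 -0.0231
t=21.3 pos=[0.5191 0.1271 0.1919] head=5.6 shift=[0.1167 0.1016 0.0069] F=[-0.6  0.5 -0.5] open=0.0262 q6=0.05 turns=[0.003 0.008 0.003] | [-3.138 -0.004  0.013]
```

```bash
python3 -m inch '[[[0.02,0.035,0.001,0,0.008,0,0.3],[0.04,0.035,0,0,0,0,0.3],[0.03,0.02,-0.003,0,0,0,0.3],[0.015,0,0,0,0,0,0.3],[0,0,0,0,0,0,0.3]]]'
python3 h.py .517 .2288 .0365 5.4
```

```text
t: 21.8
tool_pos: [0.5132, 0.2136, 0.0849]
orientation: [-0.076, 1.563, 0.069]
force: [0.4, -1.1, -0.5]
opening: 0.0277
t=21.8 pos=[0.5132 0.2136 0.0849] head=5.3 shift=[0.0483 0.015  0.0049] F=[ 0.4 -1.1 -0.5] open=0.0277 q6=0.22 turns=[-0.002  0.006  0.005] | [ 3.14   0.008 -0.009]
```

```bash
python3 -m inch '[[[0,0.015,0.005,0,0.006,0,0.3],[0.005,0,0,0,0,0,0.3],[0.02,0,-0.001,0,0,0,0.3],[0.016,0,-0.001,0,0,0,0.3],[0.008,0,-0.001,0,0,0,0.3],[0,0,0,0,0,0,0.3]]]'
python3 h.py .517 .2288 .0365 5.4
```

```text
t: 22.4
tool_pos: [0.5193, 0.2222, 0.0383]
orientation: [-0.072, 1.564, 0.063]
force: [0.8, -0.4, 0.1]
opening: 0.0276
t=22.4 pos=[0.5193 0.2222 0.0383] head=4.9 shift=[ 0.0018  0.0068 -0.0017] F=[ 0.8 -0.4  0.1] open=0.0276 q6=0.23 turns=[-0.008  0.006  0.006] | [ 3.134  0.009 -0.009]
```

```bash
python3 -m inch '[[[0.001,0.007,-0.002,0,0,0,0.3],[0,0.001,0,0,0,0,0.3],[0,0,0,0,0,0,0],[0,0,0,0,0,0,0],[0,0,0,0,0,0,0],[0,0,0,0,0,0,0]]]'
python3 h.py .517 .2288 .0365 5.4
python3 -m inch '[[[-0.02,0,0,0,0,0,0],[-0.04,0,0,0,0,0,0],[-0.04,0,0,0,0,0,0],[-0.02,-0.03,0.005,0,0,0,0],[0,-0.045,0.007,0,0,0,0],[0,-0.045,0.007,0,0,0,0],[0,-0.045,0.007,0,0,0,0],[0,-0.045,0.007,0,0,0,0],[0,-0.04,0,0,0,0,0],[0,-0.01,0,0,0,0,0],[0,0,0,0,0,0,0]]]'
python3 h.py .5511 -.0442 .036 5.4
```

```text
t: 23.0
tool_pos: [0.5187, 0.2305, 0.0408]
orientation: [-0.071, 1.559, 0.064]
force: [-0.9, 0.2, -1.2]
opening: 0.0154
t=23.0 pos=[0.5187 0.2305 0.0408] head=4.9 shift=[ 0.0043 -0.0015 -0.0019] F=[-0.9  0.2 -1.2] open=0.0154 q6=0.25 turns=[-0.008  0.011  0.005] | [ 3.133  0.008 -0.017]
t: 24.1
tool_pos: [0.5737, -0.0342, 0.1673]
orientation: [-0.076, 1.559, 0.065]
force: [0.1, 0.1, -1.9]
opening: 0.015
t=24.1 pos=[ 0.5737 -0.0342  0.1673] head=5.2 shift=[ 0.1311 -0.007  -0.0248] F=[ 0.1  0.1 -1.9] open=0.0150 q6=-0.24 turns=[-0.004  0.011  0.007] | [ 3.137  0.011 -0.017]
```

```bash
python3 -m inch '[[[0,-0.007,-0.024,0,0.01,0.006,0],[0.02,0,0,0,0,0,0],[0.04,0,-0.001,0,0,0,0],[0.03,0,-0.001,0,0,0,0],[0.015,0,0,0,0,0,0],[0,0,0,0,0,0,0]]]'
python3 h.py .5511 -.0442 .038 5.4
```

```text
t: 24.7
tool_pos: [0.5502, -0.0394, 0.0615]
orientation: [-0.078, 1.562, 0.07]
force: [1.2, -8.9, -5.2]
opening: 0.0153
t=24.7 pos=[ 0.5502 -0.0394  0.0615] head=5.4 shift=[ 0.0236 -0.0048  0.0003] F=[ 1.2 -8.9 -5.2] open=0.0153 q6=-0.26 turns=[0.001 0.007 0.005] | [-3.141 -0.009  0.011]
```

```bash
python3 -m inch '[[[0,-0.005,0,0,0.005,0,0],[0,-0.002,0,0,0,0,0],[0,0,0,0,0,0,0]]]'
python3 h.py .5511 -.0442 .038 5.4
```

```text
t: 25.0
tool_pos: [0.55, -0.043, 0.0606]
orientation: [-0.08, 1.569, 0.074]
force: [0.2, 0.3, -1.5]
opening: 0.0146
t=25.0 pos=[ 0.55   -0.043   0.0606] head=5.6 shift=[ 0.0226 -0.0012  0.001 ] F=[ 0.2  0.3 -1.5] open=0.0146 q6=-0.27 turns=[ 0.004 -0.     0.004] | [-3.138 -0.006 -0.   ]
```

Contact is gone. I'll lower it gently.

```bash
python3 -m inch '[[[0.01,-0.001,0,0,0,0,0],[0.01,-0.001,-0.001,0,0,0,0],[0.004,0,0,0,0,0,0],[0,0,0,0,0,0,0]]]'
python3 h.py .5511 -.0442 .038 5.4
```

```text
t: 25.4
tool_pos: [0.551, -0.044, 0.0369]
orientation: [-0.08, 1.565, 0.075]
force: [-1.3, 0.1, 8.0]
opening: 0.0155
t=25.4 pos=[ 0.551  -0.044   0.0369] head=5.7 shift=[-0.0011 -0.0002  0.0001] F=[-1.3  0.1  8. ] open=0.0155 q6=-0.27 turns=[0.005 0.004 0.004] | [-3.137 -0.006  0.006]
```

```bash
python3 -m inch '[[[0,0,0,0,0,0,0.15],[0,0,0,0,0,0,0.28],[0,0,0,0,0,0,0.28],[-0.02,0,0,0,0,0,0.28],[-0.04,0,0,0,0,0,0.28],[-0.05,0,0,0,0,0,0.28],[-0.04,0.02,0,0,0,0,0.28],[0,0.045,0,0,0,0,0.28],[0,0.045,0,0,0,0,0.28],[0,0.04,0,0,0,0,0.28],[0,0.01,0,0,0,0,0.28],[0,0,0,0,0,0,0.28]]]'
python3 look.py; python3 h.py .5715 .2318 .085 5.4
python3 - <<'E'
from bush import *
c=cam('top')
print([(b[0],ray(c,b[1],.013).round(4)) for b in blobs(c,(15,60,40),(38,255,255),8) if abs(ray(c,b[1],.013)[1]+.09)<.09 and abs(ray(c,b[1],.013)[0]-.55)<.09])
E
```

```text
t: 26.6
tool_pos: [0.5337, 0.1205, 0.1904]
orientation: [-0.074, 1.566, 0.074]
force: [-0.7, 0.4, 0.3]
opening: 0.0261
world [0.6362 0.2347] r 21.6 case -0.0283 -0.0874
world [0.5716 0.2318] r 21.3 case -0.0252 -0.0229
world [0.6299 0.2898] r 21.9 case 0.0271 -0.0863
world [0.5663 0.2903] r 21.5 case 0.0336 -0.0231
t=26.6 pos=[0.5337 0.1197 0.1903] head=5.4 shift=[0.1054 0.1081 0.0478] F=[-0.4  0.3  0.4] open=0.0260 q6=0.03 turns=[-0.     0.003  0.   ] | [ 3.141e+00  1.000e-03 -5.000e-03]
[(np.int32(111), array([ 0.5562, -0.0936,  0.013 ])), (np.int32(115), array([ 0.551 , -0.0459,  0.013 ]))]
```

```bash
python3 -m inch '[[[0.02,0.04,0.018,0,0.003,0,0.3],[0.03,0.04,0.018,0,0,0,0.3],[0.03,0.025,0.009,0,0,0,0.3],[0.015,0.003,0,0,0,0,0.3],[0,0,0,0,0,0,0.3]]]'
python3 h.py .5715 .2318 .0365 5.4
```

```text
t: 27.2
tool_pos: [0.5744, 0.2239, 0.0925]
orientation: [-0.067, 1.567, 0.061]
force: [0.4, -0.8, 0.6]
opening: 0.0279
t=27.2 pos=[0.5744 0.2239 0.0925] head=4.7 shift=[ 0.056   0.0083 -0.0024] F=[ 0.4 -0.8  0.6] open=0.0279 q6=0.21 turns=[-0.012  0.003  0.004] | [ 3.129  0.006 -0.004]
```

```bash
python3 -m inch '[[[0.005,0.01,-0.003,-0.012,0.003,0.004,0.3],[0.02,0.001,-0.001,0,0,0,0.3],[0.02,0.001,-0.001,0,0,0,0.3],[0.01,0.001,-0.001,0,0,0,0.3],[0.003,0,0,0,0,0,0.3],[0,0,0,0,0,0,0.3]]]'
python3 h.py .5715 .2318 .0365 5.4
```

```text
t: 27.8
tool_pos: [0.5711, 0.2316, 0.0393]
orientation: [-0.068, 1.563, 0.071]
force: [-0.9, -0.4, 0.2]
opening: 0.0282
t=27.8 pos=[0.5711 0.2316 0.0393] head=5.1 shift=[0.0029 0.0001 0.0004] F=[-0.9 -0.4  0.2] open=0.0282 q6=0.21 turns=[-0.005  0.007 -0.001] | [ 3.136e+00 -2.000e-03 -1.100e-02]
```

```bash
python3 -m inch '[[[0.002,0,0,0,0,0,0.3],[0,0,0,0,0,0,0],[0,0,0,0,0,0,0],[0,0,0,0,0,0,0],[0,0,0,0,0,0,0]]]'
python3 h.py .5715 .2318 .0365 5.4
python3 -m inch '[[[-0.02,0,0,0,0,0,0],[-0.04,0,0,0,0,0,0],[-0.04,0,0,-0.126,0,0,0],[-0.02,0,0,-0.126,0,0,0],[0,0,0,-0.126,0,0,0],[0,0,0,-0.126,0,0,0],[0,0,0,-0.12,0,0,0],[0,0,0,0,0,0,0]]]'
python3 h.py .586 -.1255 .13 41.4
```

```text
t: 28.3
tool_pos: [0.5733, 0.2319, 0.0409]
orientation: [-0.067, 1.558, 0.072]
force: [-0.8, 0.5, -1.9]
opening: 0.0157
t=28.3 pos=[0.5733 0.2319 0.0409] head=5.1 shift=[ 0.0044  0.0001 -0.0019] F=[-0.8  0.5 -1.9] open=0.0157 q6=0.21 turns=[-0.006  0.012 -0.002] | [ 3.136 -0.004 -0.018]
t: 29.1
tool_pos: [0.5704, 0.2315, 0.1646]
orientation: [-0.576, 1.484, 0.575]
force: [-0.2, -0.1, -1.4]
opening: 0.0149
t=29.1 pos=[0.5704 0.2315 0.1646] head=42.2 shift=[ 0.0338 -0.2747 -0.2287] F=[-0.2 -0.1 -1.4] open=0.0149 q6=-0.43 turns=[0.015 0.008 0.004] | [-3.127 -0.006  0.012]
```

```bash
python3 -m inch '[[[0,-0.034,-0.028,0,0.008,0,0],[0,-0.034,-0.028,0,0,0,0],[0,-0.034,-0.028,0,0,0,0],[0,-0.034,-0.028,0,0,0,0],[0,-0.034,-0.028,0,0,0,0],[0,-0.034,-0.028,0,0,0,0],[0,-0.034,-0.028,0,0,0,0],[0,-0.025,-0.02,0,0,0,0],[0.01,0,0,0,0,0,0],[0,0,0,0,0,0,0]]]'
python3 h.py .586 -.1255 .09 41.4
```

```text
t: 30.1
tool_pos: [0.5818, -0.1196, 0.1525]
orientation: [-0.551, 1.501, 0.547]
force: [-0.6, 0.6, -1.9]
opening: 0.0154
t=30.1 pos=[ 0.5818 -0.1196  0.1525] head=40.2 shift=[ 0.0625 -0.0071 -0.0005] F=[-0.6  0.6 -1.9] open=0.0154 q6=-0.99 turns=[-0.021 -0.001  0.002] | [3.12e+00 3.00e-03 2.00e-03]
```

```bash
python3 -m inch '[[[0.01,-0.007,0,-0.02,0,0,0],[0.03,0,0,0,0,0,0],[0.02,0,0,0,0,0,0],[0,0,0,0,0,0,0]]]'
python3 h.py .586 -.1255 .0375 41.4
python3 -m inch '[[[0,0,0,0,0,0,0]]]'
python3 h.py .586 -.1255 .0375 41.4
```

```text
t: 30.5
tool_pos: [0.5879, -0.1215, 0.0898]
orientation: [-0.568, 1.495, 0.565]
force: [-0.4, 0.3, -2.1]
opening: 0.0154
t=30.5 pos=[ 0.5879 -0.1215  0.0898] head=41.5 shift=[ 0.0523 -0.0016 -0.004 ] F=[-0.4  0.3 -2.1] open=0.0154 q6=-1.01 turns=[ 0.002 -0.     0.002] | [-3.139e+00 -3.000e-03 -0.000e+00]
t: 30.6
tool_pos: [0.5879, -0.1205, 0.0895]
orientation: [-0.569, 1.495, 0.567]
force: [0.1, 0.1, -0.8]
opening: 0.0152
t=30.6 pos=[ 0.5879 -0.1205  0.0895] head=41.6 shift=[ 0.052  -0.0025 -0.0047] F=[ 0.1  0.1 -0.8] open=0.0152 q6=-1.01 turns=[ 0.004 -0.001  0.001] | [-3.138e+00 -2.000e-03 -1.000e-03]
```

```bash
python3 -m inch '[[[0,-0.003,-0.005,0,0,0,0],[0.012,-0.001,0,0,0,0,0],[0.012,0,-0.001,0,0,0,0],[0.008,0,-0.001,0,0,0,0],[0,0,0,0,0,0,0]]]'
python3 h.py .586 -.1255 .0375 41.4
```

```text
t: 31.1
tool_pos: [0.5873, -0.1283, 0.0581]
orientation: [-0.572, 1.491, 0.566]
force: [-0.1, 0.4, -1.3]
opening: 0.0153
t=31.1 pos=[ 0.5873 -0.1283  0.0581] head=41.7 shift=[0.0206 0.003  0.0009] F=[-0.1  0.4 -1.3] open=0.0153 q6=-1.03 turns=[0.005 0.002 0.005] | [-3.136e+00 -8.000e-03  3.000e-03]
```

```bash
python3 -m inch '[[[0.003,0.003,0.001,0,0,0.004,0],[0.01,0.001,0,0,0,0,0],[0.006,0,-0.001,0,0,0,0],[0.003,0,0,0,0,0,0],[0,0,0,0,0,0,0]]]'
python3 h.py .586 -.1255 .0375 41.4
```

```text
t: 31.6
tool_pos: [0.586, -0.1257, 0.037]
orientation: [-0.571, 1.49, 0.567]
force: [-0.5, 0.7, 1.4]
opening: 0.0155
t=31.6 pos=[ 0.586  -0.1257  0.037 ] head=41.7 shift=[-0.0005  0.0002  0.0002] F=[-0.5  0.7  1.4] open=0.0155 q6=-1.03 turns=[0.005 0.003 0.003] | [-3.136 -0.005  0.005]
```

```bash
python3 -m inch '[[[0,0,0,0,0,0,0.15],[0,0,0,0,0,0,0.28],[0,0,0,0,0,0,0.28],[-0.02,0,0,0,0,0,0.28],[-0.04,0,0,0.06,0,0,0.28],[-0.05,0,0,0.13,0,0,0.28],[-0.03,0,0,0.13,0,0,0.28],[0,0,0,0.13,0,0,0.28],[0,0,0,0.13,0,0,0.28],[0,0,0,0.05,0,0,0.28],[0,0.045,0,0,0,0,0.28],[0,0.045,0,0,0,0,0.28],[0,0.045,0,0,0,0,0.28],[0,0.045,0,0,0,0,0.28],[0,0.045,0,0,0,0,0.28],[0,0.025,0,0,0,0,0.28],[0,0,0,0,0,0,0.28]]]'
python3 look.py; python3 h.py .6362 .2347 .09 5.4
```

```text
t: 33.3
tool_pos: [0.5666, 0.1315, 0.181]
orientation: [-0.051, 1.564, 0.052]
force: [-0.8, 0.0, -0.1]
opening: 0.0264
world [0.6366 0.2346] r 21.4 case -0.0285 -0.0878
world [0.6297 0.2897] r 21.6 case 0.027 -0.0861
world [0.5666 0.2904] r 21.4 case 0.0336 -0.0234
t=33.4 pos=[0.5668 0.1301 0.181 ] head=3.7 shift=[0.0914 0.0999 0.0756] F=[-0.9 -0.1  0. ] open=0.0259 q6=0.07 turns=[-0.029  0.006  0.001] | [ 3.113e+00  1.000e-03 -9.000e-03]
```

```bash
python3 -m inch '[[[0.01,0.036,0.028,-0.029,0.005,0,0.3],[0.03,0.036,0.028,0,0,0,0.3],[0.03,0.025,0.018,0,0,0,0.3],[0.015,0.005,0,0,0,0,0.3],[0,0,0,0,0,0,0.3],[0,0,0,0,0,0,0.3]]]'
python3 h.py .6364 .2346 .0365 5.4
```

```text
t: 33.95
tool_pos: [0.6351, 0.2314, 0.0941]
orientation: [-0.073, 1.568, 0.067]
force: [0.1, -0.6, 1.0]
opening: 0.0283
t=34.0 pos=[0.6351 0.2314 0.0941] head=5.1 shift=[0.0576 0.0034 0.0015] F=[ 0.1 -0.6  1. ] open=0.0283 q6=0.19 turns=[-0.005  0.001  0.004] | [ 3.137e+00  7.000e-03 -2.000e-03]
```

```bash
python3 -m inch '[[[0.005,0.003,0.001,0,0.003,0.004,0.3],[0.02,0.001,-0.001,0,0,0,0.3],[0.02,0.001,-0.001,0,0,0,0.3],[0.01,0.001,-0.001,0,0,0,0.3],[0.003,0,0,0,0,0,0.3],[0,0,0,0,0,0,0.3]]]'
python3 h.py .6364 .2346 .0365 5.4
```

```text
t: 34.55
tool_pos: [0.6379, 0.2324, 0.0443]
orientation: [-0.063, 1.56, 0.067]
force: [-0.4, 1.1, 0.4]
opening: 0.028
t=34.5 pos=[0.6379 0.2324 0.0443] head=4.7 shift=[ 0.0078  0.0023 -0.0014] F=[-0.4  1.1  0.4] open=0.0280 q6=0.19 turns=[-0.012  0.01  -0.002] | [ 3.13e+00 -3.00e-03 -1.60e-02]
```

```bash
python3 -m inch '[[[0.004,0.002,-0.001,0,0,0,0.3],[0.006,0.0005,-0.001,0,0,0,0.3],[0.001,0,0,0,0,0,0],[0,0,0,0,0,0,0],[0,0,0,0,0,0,0],[0,0,0,0,0,0,0]]]'
python3 h.py .6364 .2346 .0365 5.4
python3 -m inch '[[[-0.02,0,0,0,0,0,0],[-0.04,0,0,0,0,0,0],[-0.04,0,0,0.126,0,0,0],[-0.02,0,0,0.126,0,0,0],[0,0,0,0.126,0,0,0],[0,0,0,0.126,0,0,0],[0,0,0,0.1,0,0,0],[0,0,0,0,0,0,0]]]'
python3 h.py .532 -.1306 .15 -30.6
```

```text
t: 35.15
tool_pos: [0.6375, 0.2353, 0.036]
orientation: [-0.062, 1.555, 0.068]
force: [0.2, -0.2, -0.8]
opening: 0.0154
t=35.1 pos=[0.6375 0.2353 0.036 ] head=4.7 shift=[-0.0005 -0.0006 -0.0011] F=[ 0.2 -0.2 -0.8] open=0.0154 q6=0.20 turns=[-0.012  0.015 -0.003] | [ 3.13  -0.004 -0.023]
t: 35.95
tool_pos: [0.6346, 0.2346, 0.1591]
orientation: [0.431, 1.518, -0.421]
force: [-0.1, 0.7, -0.7]
opening: 0.0149
t=36.0 pos=[0.6346 0.2346 0.1591] head=-31.2 shift=[ 0.0067 -0.3656  0.1013] F=[-0.1  0.7 -0.7] open=0.0149 q6=0.82 turns=[-0.01   0.008 -0.009] | [ 3.131 -0.014 -0.013]
```

```bash
python3 -m inch '[[[0,-0.042,0.012,0,0.008,-0.009,0],[0,-0.042,0.012,0,0,0,0],[0,-0.042,0.012,0,0,0,0],[0,-0.042,0.012,0,0,0,0],[0,-0.042,0.012,0,0,0,0],[0,-0.042,0.012,0,0,0,0],[0,-0.042,0.012,0,0,0,0],[0,-0.035,0.009,0,0,0,0],[0,-0.02,0.005,0,0,0,0],[0,0,0,0,0,0,0],[0.01,0,0,0,0,0,0],[0,0,0,0,0,0,0]]]'
python3 h.py .532 -.1306 .085 -30.6
```

```text
t: 37.15
tool_pos: [0.5372, -0.1266, 0.145]
orientation: [0.395, 1.536, -0.395]
force: [-0.8, 0.3, -1.4]
opening: 0.0153
t=37.1 pos=[ 0.5372 -0.1266  0.145 ] head=-28.8 shift=[ 0.0601 -0.006  -0.0026] F=[-0.8  0.3 -1.4] open=0.0153 q6=0.18 turns=[ 0.031 -0.002  0.   ] | [-3.111e+00 -1.000e-03 -3.000e-03]
```

```bash
python3 -m inch '[[[0.01,-0.006,-0.003,0.03,0,0,0],[0.03,0,0,0,0,0,0],[0.015,0,0,0,0,0,0],[0,0,0,0,0,0,0]]]'
python3 h.py .532 -.1306 .033 -30.6
```

```text
t: 37.55
tool_pos: [0.5314, -0.127, 0.0865]
orientation: [0.417, 1.533, -0.416]
force: [-0.6, 0.1, -1.8]
opening: 0.0151
t=37.5 pos=[ 0.5314 -0.127   0.0865] head=-30.4 shift=[ 0.0535 -0.0028  0.0024] F=[-0.6  0.1 -1.8] open=0.0151 q6=0.20 turns=[ 0.003 -0.003  0.   ] | [-3.139 -0.    -0.004]
```

```bash
python3 -m inch '[[[0,-0.003,0.002,0,0,0,0],[0.013,-0.001,0,0,0,0,0],[0.012,0,-0.001,0,0,0,0],[0.008,0,-0.001,0,0,0,0],[0,0,0,0,0,0,0]]]'
python3 h.py .532 -.1306 .033 -30.6
```

```text
t: 38.05
tool_pos: [0.5304, -0.1305, 0.0527]
orientation: [0.416, 1.531, -0.415]
force: [-0.5, -0.5, -1.9]
opening: 0.0149
t=38.0 pos=[ 0.5304 -0.1305  0.0527] head=-30.4 shift=[0.0197 0.0007 0.0015] F=[-0.5 -0.5 -1.9] open=0.0149 q6=0.19 turns=[ 0.004 -0.001 -0.   ] | [-3.138e+00  0.000e+00 -1.000e-03]
```

```bash
python3 -m inch '[[[0.003,0.001,0.001,0,0,0,0],[0.01,0.0,0,0,0,0,0],[0.006,0,0,0,0,0,0],[0.002,0,0,0,0,0,0],[0,0,0,0,0,0,0]]]'
python3 h.py .532 -.1306 .033 -30.6
```

```text
t: 38.55
tool_pos: [0.5333, -0.1305, 0.0328]
orientation: [0.416, 1.529, -0.415]
force: [-0.8, 0.4, -1.0]
opening: 0.0156
t=38.5 pos=[ 0.5333 -0.1305  0.0328] head=-30.4 shift=[-0.0002 -0.0007 -0.001 ] F=[-0.8  0.4 -1. ] open=0.0156 q6=0.20 turns=[ 0.004  0.001 -0.001] | [-3.138e+00  1.000e-03  2.000e-03]
```

```bash
python3 -m inch '[[[0.001,0,0,0,0,0,0.15],[0,0,0,0,0,0,0.28],[0,0,0,0,0,0,0.28],[-0.02,0,0,0,0,0,0.28],[-0.04,0,0,-0.06,0,0,0.28],[-0.05,0,0,-0.13,0,0,0.28],[-0.03,0,0,-0.13,0,0,0.28],[0,0,0,-0.13,0,0,0.28],[0,0,0,-0.13,0,0,0.28],[0,0,0,-0.05,0,0,0.28],[0,0.045,0.005,0,0,0,0.28],[0,0.045,0.005,0,0,0,0.28],[0,0.045,0.005,0,0,0,0.28],[0,0.045,0.005,0,0,0,0.28],[0,0.045,0.005,0,0,0,0.28],[0,0.045,0.005,0,0,0,0.28],[0,0.02,0,0,0,0,0.28],[0,0,0,0,0,0,0.28]]]'
python3 look.py; python3 h.py .5666 .2904 .09 5.4
```

```text
t: 40.35
tool_pos: [0.5284, 0.1697, 0.1763]
orientation: [-0.096, 1.561, 0.094]
force: [-0.0, -0.1, -0.0]
opening: 0.0257
world [0.6295 0.2901] r 21.6 case 0.0274 -0.086
world [0.5665 0.2904] r 21.3 case 0.0337 -0.0232
t=40.4 pos=[0.5285 0.1686 0.1762] head=6.9 shift=[0.0864 0.1165 0.0518] F=[-0.4  0.2 -0.5] open=0.0261 q6=0.10 turns=[0.027 0.008 0.002] | [-3.115e+00 -3.000e-03  1.200e-02]
```

```bash
python3 -m inch '[[[0.01,0.04,0.018,0.027,0.005,0,0.3],[0.03,0.04,0.018,0,0,0,0.3],[0.03,0.032,0.014,0,0,0,0.3],[0.012,0.005,0,0,0,0,0.3],[0,0,0,0,0,0,0.3],[0,0,0,0,0,0,0.3]]]'
python3 h.py .5665 .2904 .0365 5.4
```

```text
t: 41.0
tool_pos: [0.5721, 0.2846, 0.0922]
orientation: [-0.071, 1.564, 0.063]
force: [-0.9, 0.1, -0.0]
opening: 0.0278
t=41.0 pos=[0.5721 0.2846 0.0922] head=4.9 shift=[ 0.0557  0.0066 -0.0054] F=[-0.9  0.1 -0. ] open=0.0278 q6=0.30 turns=[-0.009  0.006  0.006] | [ 3.132  0.009 -0.009]
```

```bash
python3 -m inch '[[[0.003,0.007,-0.006,0,0.004,0.006,0.3],[0.018,0.001,-0.001,0,0,0,0.3],[0.018,0.001,-0.001,0,0,0,0.3],[0.01,0.001,0,0,0,0,0.3],[0.003,0,0,0,0,0,0.3],[0,0,0,0,0,0,0.3]]]'
python3 h.py .5665 .2904 .0365 5.4
```

```text
t: 41.6
tool_pos: [0.5674, 0.2906, 0.0479]
orientation: [-0.057, 1.557, 0.065]
force: [-1.2, 0.7, -0.4]
opening: 0.0277
t=41.6 pos=[0.5674 0.2906 0.0479] head=4.5 shift=[ 0.0114 -0.0002 -0.0011] F=[-1.2  0.7 -0.4] open=0.0277 q6=0.31 turns=[-0.016  0.013 -0.005] | [ 3.125 -0.007 -0.02 ]
```

```bash
python3 -m inch '[[[0.005,0,-0.001,0,0.01,0,0.3],[0.006,0,-0.001,0,0,0,0.3],[0.002,0,0,0,0,0,0],[0,0,0,0,0,0,0],[0,0,0,0,0,0,0],[0,0,0,0,0,0,0]]]'
python3 h.py .5665 .2904 .0365 5.4
python3 -m inch '[[[-0.02,0,0,0,0,0,0],[-0.04,0,0,0,0,0,0],[-0.04,0,0,0,0,0,0],[-0.02,-0.03,0,0,0,0,0],[0,-0.04,0,0,0,0,0],[0,0,0,0.138,0,0,0],[0,0,0,0.138,0,0,0],[0,0,0,0.138,0,0,0],[0,0,0,0.138,0,0,0],[0,0,0,0.138,0,0,0],[0,0,0,0.138,0,0,0],[0,0,0,0.138,0,0,0],[0,0,0,0.138,0,0,0],[0,0,0,0,0,0,0]]]'
python3 h.py .5977 -.0727 .15 -60
```

```text
t: 42.2
tool_pos: [0.567, 0.2908, 0.0366]
orientation: [-0.056, 1.565, 0.066]
force: [-0.5, 0.3, -0.9]
opening: 0.0151
t=42.2 pos=[0.567  0.2908 0.0366] head=4.5 shift=[ 0.0001 -0.0004 -0.0006] F=[-0.5  0.3 -0.9] open=0.0151 q6=0.31 turns=[-0.016  0.005 -0.006] | [ 3.125 -0.009 -0.008]
t: 43.6
tool_pos: [0.5701, 0.2169, 0.1595]
orientation: [0.835, 1.407, -0.827]
force: [0.5, 0.0, -1.5]
opening: 0.0152
t=43.6 pos=[0.5701 0.2169 0.1595] head=-61.1 shift=[ 0.0083 -0.1156  0.267 ] F=[ 0.5  0.  -1.5] open=0.0152 q6=1.34 turns=[-0.02  -0.003 -0.004] | [ 3.122 -0.006  0.004]
```

```bash
python3 -m inch '[[[0,-0.016,0.038,-0.02,0,0,0],[0,-0.016,0.038,0,0,0,0],[0,-0.016,0.038,0,0,0,0],[0,-0.016,0.038,0,0,0,0],[0,-0.016,0.038,0,0,0,0],[0,-0.016,0.038,0,0,0,0],[0,-0.012,0.028,0,0,0,0],[0,0,0,0,0,0,0],[0.01,0,0,0,0,0,0],[0,0,0,0,0,0,0]]]'
python3 h.py .5977 -.0727 .085 -60
```

```text
t: 44.6
tool_pos: [0.6082, -0.0664, 0.1466]
orientation: [0.783, 1.428, -0.774]
force: [-0.5, -0.5, -1.3]
opening: 0.0154
t=44.6 pos=[ 0.6082 -0.0664  0.1466] head=-57.3 shift=[ 0.0616 -0.0125 -0.0001] F=[-0.5 -0.5 -1.3] open=0.0154 q6=0.80 turns=[ 0.048 -0.003 -0.004] | [-3.094  0.007 -0.005]
```

```bash
python3 -m inch '[[[0.01,-0.012,0,0.048,0,0,0],[0.03,0,0,0,0,0,0],[0.015,0,0,0,0,0,0],[0,0,0,0,0,0,0]]]'
python3 h.py .5977 -.0727 .0336 -60
```

```text
t: 45.0
tool_pos: [0.5979, -0.0674, 0.0897]
orientation: [0.814, 1.417, -0.804]
force: [0.7, 0.2, -1.7]
opening: 0.0155
t=45.0 pos=[ 0.5979 -0.0674  0.0897] head=-59.5 shift=[ 0.0561 -0.0031  0.0047] F=[ 0.7  0.2 -1.7] open=0.0155 q6=0.83 turns=[ 0.009 -0.004 -0.005] | [-3.133  0.007 -0.007]
```

```bash
python3 -m inch '[[[0,-0.003,0.005,0.008,-0.004,-0.005,0],[0.013,0,0,0,0,0,0],[0.013,-0.001,0,0,0,0,0],[0.01,-0.001,0,0,0,0,0],[0,0,0,0,0,0,0]]]'
python3 h.py .5977 -.0727 .0336 -60
```

```text
t: 45.5
tool_pos: [0.5978, -0.0736, 0.0534]
orientation: [0.813, 1.411, -0.812]
force: [-0.2, -0.2, -1.5]
opening: 0.0159
t=45.5 pos=[ 0.5978 -0.0736  0.0534] head=-59.8 shift=[ 0.0198  0.0003 -0.0008] F=[-0.2 -0.2 -1.5] open=0.0159 q6=0.84 turns=[ 0.004  0.002 -0.002] | [-3.138e+00  3.000e-03  3.000e-03]
```

```bash
python3 -m inch '[[[0.004,0,-0.001,0,0,0,0],[0.01,0.0,0,0,0,0,0],[0.006,-0.001,0,0,0,0,0],[0.002,0,0,0,0,0,0],[0,0,0,0,0,0,0]]]'
python3 h.py .5977 -.0727 .0336 -60
```

```text
t: 46.0
tool_pos: [0.598, -0.0735, 0.0334]
orientation: [0.813, 1.408, -0.811]
force: [0.2, -0.2, -2.2]
opening: 0.0152
t=46.0 pos=[ 0.598  -0.0735  0.0334] head=-59.8 shift=[-0.0003  0.0001 -0.0009] F=[ 0.2 -0.2 -2.2] open=0.0152 q6=0.84 turns=[ 0.004  0.004 -0.004] | [-3.138  0.006  0.006]
```

```bash
python3 -m inch '[[[0.001,0,0,0,0,0,0.15],[0,0,0,0,0,0,0.28],[0,0,0,0,0,0,0.28],[-0.02,0,0,0,0,0,0.28],[-0.04,0,0,0,0,0,0.28],[-0.05,0,0,-0.143,0,0,0.28],[-0.03,0,0,-0.143,0,0,0.28],[0,0,0,-0.143,0,0,0.28],[0,0,0,-0.143,0,0,0.28],[0,0,0,-0.143,0,0,0.28],[0,0,0,-0.143,0,0,0.28],[0,0,0,-0.143,0,0,0.28],[0,0,0,-0.143,0,0,0.28],[0,0.03,0,0,0,0,0.28],[0,0.045,0.003,0,0,0,0.28],[0,0.045,0.003,0,0,0,0.28],[0,0.045,0.003,0,0,0,0.28],[0,0.04,0,0,0,0,0.28],[0,0.01,0,0,0,0,0.28],[0,0,0,0,0,0,0.28]]]'
python3 look.py; python3 h.py .6295 .2901 .09 5.4
```

```text
t: 48.0
tool_pos: [0.5738, 0.1454, 0.1732]
orientation: [-0.117, 1.562, 0.113]
force: [1.3, -0.5, 0.5]
opening: 0.0263
world [0.6299 0.2897] r 21.5 case 0.027 -0.0863
t=48.0 pos=[0.5739 0.1446 0.1731] head=8.3 shift=[0.0831 0.1361 0.0757] F=[0.3 0.4 0.2] open=0.0258 q6=0.02 turns=[0.051 0.006 0.003] | [-3.09  -0.005  0.009]
```

```bash
python3 -m inch '[[[0.01,0.038,0.02,0.05,0.003,0,0.3],[0.03,0.038,0.022,0,0,0,0.3],[0.02,0.036,0.02,0,0,0,0.3],[0.012,0.02,0.009,0,0,0,0.3],[0,0.003,0,0,0,0,0.3],[0,0,0,0,0,0,0.3]]]'
python3 h.py .6298 .2898 .0365 5.4
```

```text
t: 48.65
tool_pos: [0.6377, 0.2783, 0.0987]
orientation: [-0.07, 1.564, 0.059]
force: [-0.1, -0.5, 0.4]
opening: 0.0279
t=48.6 pos=[0.6377 0.2783 0.0987] head=4.7 shift=[ 0.062   0.0125 -0.0073] F=[-0.1 -0.5  0.4] open=0.0279 q6=0.26 turns=[-0.012  0.006  0.007] | [ 3.129  0.012 -0.009]
```

```bash
python3 -m inch '[[[0.003,0.012,-0.008,0,0.004,0.006,0.3],[0.02,0.002,-0.001,0,0,0,0.3],[0.02,0.001,-0.001,0,0,0,0.3],[0.013,0.001,0,0,0,0,0.3],[0.003,0,0,0,0,0,0.3],[0,0,0,0,0,0,0.3]]]'
python3 h.py .6298 .2898 .0365 5.4
```

```text
t: 49.25
tool_pos: [0.6281, 0.2886, 0.0439]
orientation: [-0.057, 1.562, 0.059]
force: [-0.4, -0.8, -0.8]
opening: 0.0282
t=49.2 pos=[0.6281 0.2886 0.0439] head=4.3 shift=[0.0074 0.001  0.0018] F=[-0.4 -0.8 -0.8] open=0.0282 q6=0.28 turns=[-0.02   0.008 -0.001] | [ 3.122e+00 -2.000e-03 -1.200e-02]
```

```bash
python3 -m inch '[[[0.005,0.001,0.001,0,0.008,0,0.3],[0.003,0,0,0,0,0,0.3],[0.001,0,0,0,0,0,0],[0,0,0,0,0,0,0],[0,0,0,0,0,0,0],[0,0,0,0,0,0,0]]]'
python3 h.py .6298 .2898 .0365 5.4
python3 -m inch '[[[-0.02,0,0,0,0,0,0],[-0.04,0,0,0,0,0,0],[-0.04,0,0,0,0,0,0],[-0.02,-0.03,-0.01,0,0,0,0],[0,-0.04,-0.02,0,0,0,0],[0,0,0,-0.138,0,0,0],[0,0,0,-0.138,0,0,0],[0,0,0,-0.138,0,0,0],[0,0,0,-0.138,0,0,0],[0,0,0,-0.138,0,0,0],[0,0,0,-0.138,0,0,0],[0,0,0,-0.138,0,0,0],[0,0,0,-0.138,0,0,0],[0,0,0,0,0,0,0]]]'
python3 h.py .5106 -.081 .15 70
```

```text
t: 49.85
tool_pos: [0.631, 0.29, 0.0375]
orientation: [-0.056, 1.567, 0.06]
force: [0.1, -0.6, -1.3]
opening: 0.0156
t=49.9 pos=[0.631  0.29   0.0375] head=4.2 shift=[ 0.001  -0.0001 -0.0012] F=[ 0.1 -0.6 -1.3] open=0.0156 q6=0.28 turns=[-0.02   0.003 -0.002] | [ 3.121 -0.004 -0.005]
t: 51.25
tool_pos: [0.6012, 0.2139, 0.1594]
orientation: [-0.948, 1.357, 0.95]
force: [-0.3, 0.1, -1.3]
opening: 0.0155
t=51.2 pos=[0.6012 0.2139 0.1594] head=70.1 shift=[ 0.0098 -0.0154 -0.3081] F=[-0.3  0.1 -1.3] open=0.0155 q6=-0.96 turns=[ 0.001 -0.002 -0.003] | [-3.141e+00  4.000e-03 -2.000e-03]
```

```bash
python3 -m inch '[[[0,-0.003,-0.042,0,0,0,0],[0,-0.003,-0.042,0,0,0,0],[0,-0.003,-0.042,0,0,0,0],[0,-0.003,-0.042,0,0,0,0],[0,-0.002,-0.042,0,0,0,0],[0,0,-0.042,0,0,0,0],[0,0,-0.04,0,0,0,0],[0,0,-0.01,0,0,0,0],[0,0,0,0,0,0,0],[0,0,0,0,0,0,0]]]'
python3 h.py .5106 -.081 .088 70
```

```text
t: 52.25
tool_pos: [0.504, -0.0815, 0.1596]
orientation: [-0.919, 1.369, 0.918]
force: [0.1, 0.2, -1.1]
opening: 0.0154
t=52.2 pos=[ 0.504  -0.0815  0.1596] head=67.7 shift=[ 0.0716 -0.0059  0.003 ] F=[ 0.1  0.2 -1.1] open=0.0154 q6=-1.44 turns=[-0.04 -0.    0.  ] | [3.102e+00 0.000e+00 1.000e-03]
```

```bash
python3 -m inch '[[[0.01,-0.006,0.003,-0.04,0,0,0],[0.03,0,0,0,0,0,0],[0.023,0,0,0,0,0,0],[0,0,0,0,0,0,0]]]'
python3 h.py .5106 -.081 .0345 70
```

```text
t: 52.65
tool_pos: [0.5146, -0.0758, 0.0966]
orientation: [-0.951, 1.35, 0.947]
force: [-0.1, 0.7, -2.0]
opening: 0.0155
t=52.6 pos=[ 0.5146 -0.0758  0.0966] head=70.1 shift=[ 0.0621  0.0022 -0.0063] F=[-0.1  0.7 -2. ] open=0.0155 q6=-1.47 turns=[0.002 0.002 0.004] | [-3.14e+00 -6.00e-03  3.00e-03]
```

```bash
python3 -m inch '[[[0.003,0.002,-0.006,0,0,0.004,0],[0.013,0,0,0,0,0,0],[0.013,0.001,-0.001,0,0,0,0],[0.012,0.001,0,0,0,0,0],[0,0,0,0,0,0,0]]]'
python3 h.py .5106 -.081 .0345 70
```

```text
t: 53.15
tool_pos: [0.5104, -0.0794, 0.0553]
orientation: [-0.951, 1.349, 0.95]
force: [-0.5, 0.5, -1.4]
opening: 0.0151
t=53.1 pos=[ 0.5104 -0.0794  0.0553] head=70.2 shift=[ 0.0208 -0.0006 -0.0015] F=[-0.5  0.5 -1.4] open=0.0151 q6=-1.48 turns=[0.003 0.003 0.003] | [-3.138 -0.005  0.004]
```

```bash
python3 -m inch '[[[0.004,-0.0005,-0.001,0,0,0,0],[0.01,0.0,0,0,0,0,0],[0.007,0,0,0,0,0,0],[0.002,0,0,0,0,0,0],[0,0,0,0,0,0,0]]]'
python3 h.py .5106 -.081 .0345 70
```

```text
t: 53.65
tool_pos: [0.5124, -0.0812, 0.0339]
orientation: [-0.952, 1.348, 0.947]
force: [0.3, 0.5, -1.2]
opening: 0.015
t=53.6 pos=[ 0.5124 -0.0812  0.0339] head=70.2 shift=[-0.0006  0.0018 -0.0004] F=[ 0.3  0.5 -1.2] open=0.0150 q6=-1.48 turns=[0.003 0.003 0.006] | [-3.139 -0.009  0.004]
```

```bash
python3 -m inch '[[[0.001,0,0,0,0,0,0.15],[0,0,0,0,0,0,0.28],[0,0,0,0,0,0,0.28],[-0.02,0,0,0,0,0,0.28],[-0.04,0,0,0,0,0,0.28],[-0.05,0,0,-0.11,0,0,0.28],[-0.05,0,0,-0.11,0,0,0.28],[-0.05,0,0,-0.11,0,0,0.28],[-0.03,0,0,-0.11,0,0,0.28],[0,-0.03,0,0,0,0,0.28],[0,-0.045,0,0,0,0,0.28],[0,-0.045,0,0,0,0,0.28],[0,-0.02,0,0,0,0,0.28],[0,0,0,0,0,0,0.28]]]'
python3 - <<'E'
from bush import *
c=cam('wrist'); cv2.imwrite('pics/tin1.png',c['frame'])
for ce,r,ar,px in find(c,.013): 
    d=ce-np.array([.5555,-.091])
    if np.hypot(*d)<.1: print(px.round(),ce.round(4),'r',round(r,1),'dist',np.hypot(*d).round(4))
E
python3 h.py .535 .42 .26 95.4
```

```text
t: 55.05
tool_pos: [0.6554, -0.066, 0.2818]
orientation: [-1.296, 1.147, 1.282]
force: [0.0, 0.2, 0.5]
opening: 0.0259
[279.  86.] [ 0.5423 -0.0419] r 22.3 dist 0.0508
[236.  91.] [ 0.5563 -0.0924] r 67.1 dist 0.0016
t=55.1 pos=[ 0.6543 -0.0661  0.2816] head=96.3 shift=[0.0204 0.065  0.4964] F=[0.  0.1 0. ] open=0.0260 q6=-1.86 turns=[ 0.016 -0.001  0.01 ] | [-3.125e+00 -1.500e-02 -2.000e-03]
```

View pics/tin1.png

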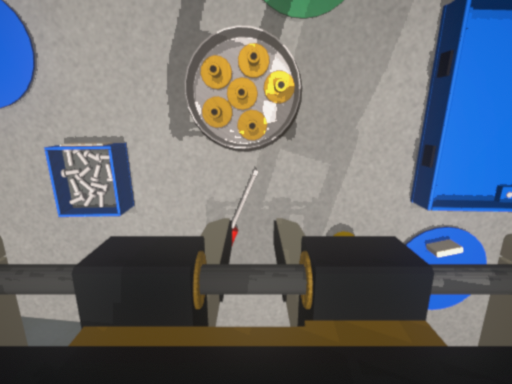

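All six bushings stand in the tin: one in the middle at (241,94), five round it. Before closing I'll check that the case is empty and locate the handle.

```bash
python3 -m inch '[[[0,0.006,0.03,0.016,0,0.01,0.23],[0,0.006,0.045,0,0,0,0.23],[0,0.006,0.045,0,0,0,0.23],[0,0.006,0.045,0,0,0,0.23],[0,0.006,0.045,0,0,0,0.23],[0,0.006,0.045,0,0,0,0.23],[0,0.006,0.045,0,0,0,0.23],[0,0.006,0.045,0,0,0,0.23],[0,0.006,0.045,0,0,0,0.23],[0,0.006,0.045,0,0,0,0.23],[0,0,0.04,0,0,0,0.23],[0,0,0.01,0,0,0,0.23],[0,0,0,0,0,0,0.23]]]'
python3 h.py .53 .42 .25 95.4; python3 arc.py 1.9
python3 - <<'E'
from bush import *
c=cam('wrist'); cv2.imwrite('pics/w6.png',c['frame'])
for z in (.16,.17,.174):
  for b in blobs(c,(3,150,90),(14,255,255),150):
    w=np.array([ray(c,q,z)[:2] for q in np.argwhere(b[3])[:,::-1]]); r=cv2.minAreaRect((w*1000).astype(np.float32)); print(z,b[0],b[1],r)
t=cam('top'); s=cam('scene'); cv2.imwrite('pics/s6.png',cv2.resize(s['frame'],None,fx=1.5,fy=1.5))
for n,c in(('top',t),('scene',s)):
  for b in blobs(c,(15,90,60),(38,255,255),10):
    p=ray(c,b[1],.016); d=p[:2]-CM
    if abs(d@CX)<.075 and abs(d@CY)<.135: print(n,'brass in case?',b[0],b[1],p.round(3))
E
```

```text
t: 56.4
tool_pos: [0.5344, 0.4185, 0.2789]
orientation: [-1.273, 1.173, 1.274]
force: [0.3, -0.9, 0.1]
opening: 0.0214
t=56.4 pos=[0.5344 0.4185 0.2789] head=94.9 shift=[0.0289 0.0041 0.0019] F=[ 0.3 -0.9  0.1] open=0.0214 q6=-1.07 turns=[-0.009 -0.003 -0.005] | [ 3.133 -0.007  0.005]
lid angle 1.651 radius err 0.0948 F [ 0.31867579 -0.85016972  0.06772418] open 0.021423143367138124 t 56.4
1.9 shift [0.1066 0.0029 0.0018] from now [0.1066 0.0029 0.0018]
0.16 1152 [249.5 167.3] ((534.5680541992188, 405.6194763183594), (116.66957092285156, 39.90240478515625), 5.34205961227417)
0.17 1152 [249.5 167.3] ((532.0340576171875, 405.9043273925781), (112.34119415283203, 38.42204666137695), 5.342057228088379)
0.174 1152 [249.5 167.3] ((531.0203857421875, 406.01824951171875), (110.60987091064453, 37.82991409301758), 5.34205961227417)
```

View pics/w6.png

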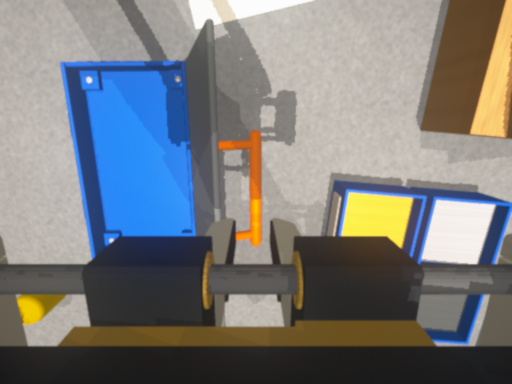

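The case is empty, and the bar at column 256 is lined up between the fingertips (236–270). I'll check the bar position by ray and descend in two steps.

```bash
python3 -m inch '[[[0.02,0.003,0.003,-0.009,0,-0.005,0.23],[0.03,0,0,0,0,0,0.23],[0.01,0,0,0,0,0,0.23],[0,0,0,0,0,0,0.23]]]'
python3 arc.py 1.9
python3 - <<'E'
from h import *
import sys; sys.argv=['x']
from arc import P,H,X
c=cam('wrist'); hsv=cv2.cvtColor(c['frame'],cv2.COLOR_BGR2HSV); m=cv2.inRange(hsv,(3,150,90),(14,255,255))
for row in (150,160,170,180,190,200):
    k=np.where(m[row,200:300])[0]+200
    if len(k): k=k[k>k.max()-25]; p=ray(c,(k.mean(),row),.174); print(row,k.min(),k.max(),'case x from hinge',((p-H)@X).round(4),'pred',((P(1.9)-H)@X).round(4),'tool',((np.array(state()['tool_pos'])-H)@X).round(4))
E
```

```text
t: 56.95
tool_pos: [0.5361, 0.412, 0.2205]
orientation: [-1.275, 1.167, 1.265]
force: [-0.4, -1.2, 1.1]
opening: 0.021
lid angle 1.722 radius err 0.0382 F [-0.361672   -1.16449332  1.1167683 ] open 0.02098493230939915 t 56.95
1.9 shift [0.0482 0.0048 0.0082] from now [0.0482 0.0048 0.0082]
lid angle 1.722 radius err 0.0382 F [-0.361672   -1.16449332  1.1167683 ] open 0.02098493230939915 t 56.95
150 247 271 case x from hinge 0.0834 pred 0.0866 tool 0.0785
160 258 271 case x from hinge 0.0873 pred 0.0866 tool 0.0785
170 258 271 case x from hinge 0.0873 pred 0.0866 tool 0.0785
180 258 271 case x from hinge 0.0873 pred 0.0866 tool 0.0785
190 258 271 case x from hinge 0.0873 pred 0.0866 tool 0.0785
200 258 271 case x from hinge 0.0873 pred 0.0866 tool 0.0785
```

```bash
python3 -m inch '[[[0,0.004,0.0115,0,0,0,0.23],[0,0,0,0,0,0,0.23],[0,0,0,0,0,0,0.23]]]'
python3 arc.py 1.9
python3 -m inch '[[[0.008,0,0,0,0,0,0.23],[0.008,0,0,0,0,0,0.23],[0,0,0,0,0,0,0.23]]]'
python3 arc.py 1.9
```

```text
t: 57.3
tool_pos: [0.5327, 0.4239, 0.2253]
orientation: [-1.274, 1.163, 1.262]
force: [0.2, -0.8, -0.1]
opening: 0.021
lid angle 1.768 radius err 0.0478 F [ 0.19619876 -0.7505658  -0.12590736] open 0.021027217869159075 t 57.3
1.9 shift [ 0.053   0.0027 -0.0041] from now [ 0.053   0.0027 -0.0041]
t: 57.6
tool_pos: [0.5334, 0.4249, 0.2097]
orientation: [-1.275, 1.159, 1.261]
force: [-0.4, -0.2, -1.1]
opening: 0.0215
lid angle 1.81 radius err 0.0345 F [-0.37984844 -0.20761688 -1.14371749] open 0.021476550351612455 t 57.6
1.9 shift [ 0.0374  0.0034 -0.0051] from now [ 0.0374  0.0034 -0.0051]
```

```bash
python3 -m inch '[[[0.006,0.002,-0.002,0,0,0,0.23],[0.01,0,0,0,0,0,0.23],[0.006,0,0,0,0,0,0.23],[0,0,0,0,0,0,0.23]]]'
python3 arc.py 1.9
python3 -m inch '[[[0.006,0,-0.001,0,0,0,0.23],[0.006,0,0,0,0,0,0.23],[0,0,0,0,0,0,0.23]]]'
python3 arc.py 1.9
```

```text
t: 58.0
tool_pos: [0.5311, 0.422, 0.1844]
orientation: [-1.274, 1.162, 1.262]
force: [-0.4, -0.5, -0.9]
opening: 0.0215
lid angle 1.87 radius err 0.0114 F [-0.3522004 -0.5105036 -0.9356805] open 0.021464937681098906 t 58.0
1.9 shift [ 0.0121  0.0005 -0.0024] from now [ 0.0121  0.0005 -0.0024]
t: 58.3
tool_pos: [0.5313, 0.4208, 0.1711]
orientation: [-1.274, 1.162, 1.262]
force: [0.9, 0.8, 0.2]
opening: 0.0214
lid angle 1.911 radius err -0.0003 F [0.85900718 0.78108664 0.18203186] open 0.02139252307715198 t 58.3
1.9 shift [-0.0012  0.0005 -0.0011] from now [-0.0012  0.0005 -0.0011]
```

On the bar with no contact force. I'll grip it and lead it back along the arc.

```bash
python3 -m inch '[[[0,0,0,0,0,0,0],[0,0,0,0,0,0,0],[0,0,0,0,0,0,0],[0,0,0,0,0,0,0]]]' 20
python3 arc.py 1.9 1.8 1.7 1.6 1.5 1.4 1.3 1.2 1.1
```

```text
t: 58.7
tool_pos: [0.5314, 0.4203, 0.1711]
orientation: [-1.275, 1.163, 1.262]
force: [-0.5, -0.3, -2.0]
opening: 0.0101
lid angle 1.908 radius err -0.0007 F [-0.45925037 -0.29530333 -2.02166953] open 0.010097093835974588 t 58.7
1.9 shift [-0.0012  0.0005 -0.0006] from now [-0.0012  0.0005 -0.0006]
1.8 shift [-0.008  -0.0002 -0.0131] from now [-0.0092  0.0003 -0.0137]
1.7 shift [-0.0066 -0.0002 -0.0138] from now [-0.0159  0.0001 -0.0275]
1.6 shift [-0.0052 -0.0002 -0.0144] from now [-0.0211 -0.0001 -0.042 ]
1.5 shift [-0.0038 -0.0002 -0.0149] from now [-0.0249 -0.0004 -0.0568]
1.4 shift [-0.0023 -0.0002 -0.0152] from now [-0.0271 -0.0006 -0.072 ]
1.3 shift [-0.0007 -0.0002 -0.0153] from now [-0.0278 -0.0008 -0.0874]
1.2 shift [ 0.0008 -0.0002 -0.0153] from now [-0.027  -0.0009 -0.1027]
1.1 shift [ 0.0023 -0.0002 -0.0152] from now [-0.0247 -0.0011 -0.1179]
```

```bash
python3 -m inch '[[[-0.009,0,-0.013,0,0,0,0],[-0.007,0,-0.014,0,0,0,0],[-0.005,0,-0.014,0,0,0,0],[-0.004,0,-0.015,0,0,0,0],[-0.002,0,-0.015,0,0,0,0]]]'
python3 arc.py 1.4 1.3 1.2 1.1 1.0 .9 .8
```

```text
t: 59.2
tool_pos: [0.5382, 0.3472, 0.1998]
orientation: [-1.276, 1.158, 1.262]
force: [3.0, 1.0, -3.5]
opening: 0.0107
lid angle 1.39 radius err 0.0014 F [ 3.01442197  0.95939294 -3.45892734] open 0.010666356258711266 t 59.2
1.4 shift [0.0015 0.0005 0.0014] from now [0.0015 0.0005 0.0014]
1.3 shift [-0.0008 -0.0002 -0.0153] from now [ 0.0007  0.0003 -0.0139]
1.2 shift [ 0.0008 -0.0001 -0.0153] from now [ 0.0015  0.0002 -0.0293]
1.1 shift [ 0.0023 -0.0001 -0.0152] from now [ 0.0038  0.0001 -0.0444]
1.0 shift [ 0.0038 -0.0001 -0.0149] from now [ 0.0076 -0.     -0.0593]
0.9 shift [ 0.0053 -0.0001 -0.0144] from now [ 0.0128 -0.0001 -0.0737]
0.8 shift [ 0.0067 -0.0001 -0.0138] from now [ 0.0195 -0.0002 -0.0876]
```

```bash
python3 -m inch '[[[0.001,0,-0.014,0,0,0,0],[0.001,0,-0.015,0,0,0,0],[0.002,0,-0.015,0,0,0,0],[0.004,0,-0.015,0,0,0,0],[0.005,0,-0.014,0,0,0,0],[0.006,0,-0.014,0,0,0,0]]]'
python3 arc.py .8 .7 .6 .5 .4 .3 .2 .1 0
```

```text
t: 59.8
tool_pos: [0.5467, 0.2531, 0.1797]
orientation: [-1.274, 1.155, 1.261]
force: [8.2, 9.6, -15.1]
opening: 0.0103
lid angle 0.759 radius err 0.003 F [  8.18978576   9.60023759 -15.09713249] open 0.010263770945049894 t 59.8
0.8 shift [-0.0006  0.0001  0.007 ] from now [-0.0006  0.0001  0.007 ]
0.7 shift [ 0.008  -0.     -0.0131] from now [ 0.0074  0.0001 -0.0061]
0.6 shift [ 0.0093  0.     -0.0122] from now [ 0.0167  0.0001 -0.0184]
0.5 shift [ 0.0104  0.     -0.0113] from now [ 0.0271  0.0001 -0.0296]
0.4 shift [ 0.0115  0.0001 -0.0102] from now [ 0.0386  0.0002 -0.0398]
0.3 shift [ 0.0125  0.0001 -0.009 ] from now [ 0.0511  0.0003 -0.0488]
0.2 shift [ 0.0133  0.0001 -0.0077] from now [ 0.0644  0.0004 -0.0564]
0.1 shift [ 0.014   0.0001 -0.0063] from now [ 0.0784  0.0005 -0.0628]
0.0 shift [ 0.0146  0.0002 -0.0049] from now [ 0.0929  0.0007 -0.0676]
```

```bash
python3 -m inch '[[[0.01,0,-0.006,0,0,0,0],[0.01,0,-0.011,0,0,0,0],[0.011,0,-0.01,0,0,0,0],[0.012,0,-0.009,0,0,0,0]]]'
python3 arc.py .4 .3 .2 .1 0
```

```text
t: 60.2
tool_pos: [0.5514, 0.2089, 0.1368]
orientation: [-1.277, 1.159, 1.255]
force: [1.4, 1.5, -1.6]
opening: 0.0104
lid angle 0.361 radius err 0.0013 F [ 1.37554995  1.53036874 -1.5983791 ] open 0.010361352277022765 t 60.2
0.4 shift [-0.0041  0.0006  0.0047] from now [-0.0041  0.0006  0.0047]
0.3 shift [ 0.0125  0.0001 -0.0089] from now [ 0.0084  0.0006 -0.0042]
0.2 shift [ 0.0133  0.0001 -0.0076] from now [ 0.0218  0.0008 -0.0118]
0.1 shift [ 0.014   0.0001 -0.0062] from now [ 0.0358  0.0009 -0.018 ]
0.0 shift [ 0.0146  0.0002 -0.0048] from now [ 0.0504  0.0011 -0.0228]
```

```bash
python3 -m inch '[[[0.01,0,-0.005,0,0,0,0],[0.012,0,-0.007,0,0,0,0],[0.012,0,-0.005,0,0,0,0],[0.008,0,-0.003,0,0,0,0],[0.004,0,-0.002,0,0,0,0],[0,0,0,0,0,0,0]]]'
python3 arc.py .1 0
```

```text
t: 60.8
tool_pos: [0.5546, 0.1869, 0.0876]
orientation: [-1.274, 1.155, 1.257]
force: [0.5, -3.9, -1.4]
opening: 0.0098
lid angle 0.008 radius err -0.0004 F [ 0.47439924 -3.91225986 -1.43304234] open 0.009823799215563467 t 60.8
0.1 shift [-0.0135  0.0015  0.0041] from now [-0.0135  0.0015  0.0041]
0.0 shift [ 0.0146  0.0002 -0.0049] from now [ 0.001   0.0017 -0.0008]
```

```bash
python3 -m inch '[[[0.003,0,0,0,0,0,0],[0,0,0,0,0,0,0.15],[0,0,0,0,0,0,0.35],[0,0,0,0,0,0,0.35],[0,0,0,0,0,0,0.35],[-0.02,0,0,0,0,0,0.35],[-0.04,0,0,0,0,0,0.35],[-0.05,0,0,0,0,0,0.35],[-0.05,0,0,0,0,0,0.35],[-0.04,0,0,0,0,0,0.35],[0,0.04,-0.02,0,0,0,0.35],[0,0.045,-0.02,0,0,0,0.35],[0,0.045,-0.02,0,0,0,0.35],[0,0.02,0,0,0,0,0.35],[0,0,0,0,0,0,0.35],[0,0,0,0,0,0,0.35]]]'
python3 - <<'E'
from bush import *
t=cam('top'); s=cam('scene')
a=cv2.resize(t['frame'][110:290,100:340],None,fx=3,fy=3,interpolation=cv2.INTER_CUBIC)[:, :720]
b=cv2.resize(s['frame'],None,fx=1.5,fy=1.5); cv2.imwrite('pics/t7.png',a); cv2.imwrite('pics/s7.png',b)
g=max(blobs(t,(55,60,20),(90,255,255),200),key=lambda b:b[0]); p=ray(t,g[1],.009); print('green',g[0],p.round(4),'dist tin',np.hypot(*(p[:2]-[.5555,-.091])).round(3))
for n,x in(('top',t),('scene',s)):
  for bb in blobs(x,(5,170,120),(18,255,255),25): print(n,'orange',bb[0],bb[1],ray(x,bb[1],.0885).round(4))
  for bb in blobs(x,(15,60,40),(38,255,255),15):
    q=ray(x,bb[1],.013)
    if np.hypot(q[0]-.5555,q[1]+.091)<.085: print(n,'brass',bb[0],q.round(4),np.hypot(q[0]-.5555,q[1]+.091).round(3))
  for bb in blobs(x,(22,130,60),(32,255,255),20): 
    q=ray(x,bb[1],.08)
    if abs(q[0]-.76)<.06 and abs(q[1]-.088)<.06: print(n,'oil',bb[0],q.round(4))
E
```

```text
t: 62.4
tool_pos: [0.4021, 0.1115, 0.2868]
orientation: [-1.276, 1.162, 1.26]
force: [-0.0, 0.6, 0.3]
opening: 0.0323
green 1348 [ 0.3757 -0.0294  0.009 ] dist tin 0.19
top orange 67 [184.2 193.7] [0.5475 0.1846 0.0885]
top brass 585 [ 0.557  -0.1017  0.013 ] 0.011
top brass 118 [ 0.5426 -0.042   0.013 ] 0.051
top oil 96 [0.7603 0.0879 0.08  ]
scene orange 28 [297.5 159.6] [0.5517 0.1904 0.0885]
scene brass 443 [ 0.5425 -0.0722  0.013 ] 0.023
scene oil 167 [0.7926 0.0472 0.08  ]
```

View pics/t7.png

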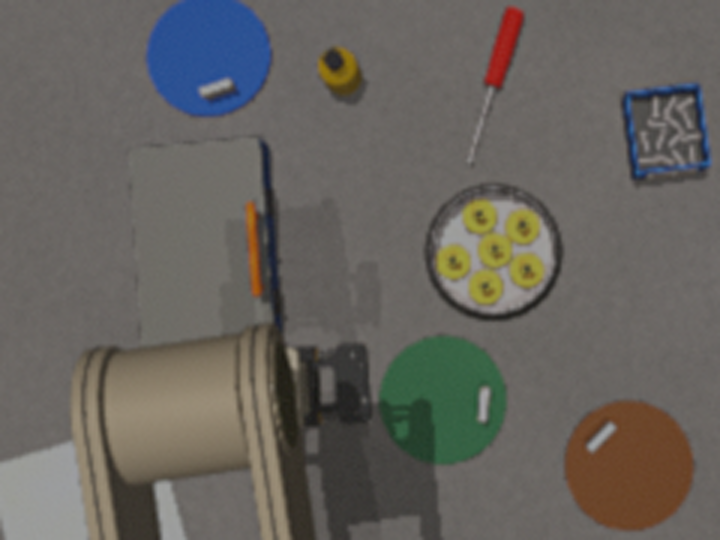

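View pics/s7.png

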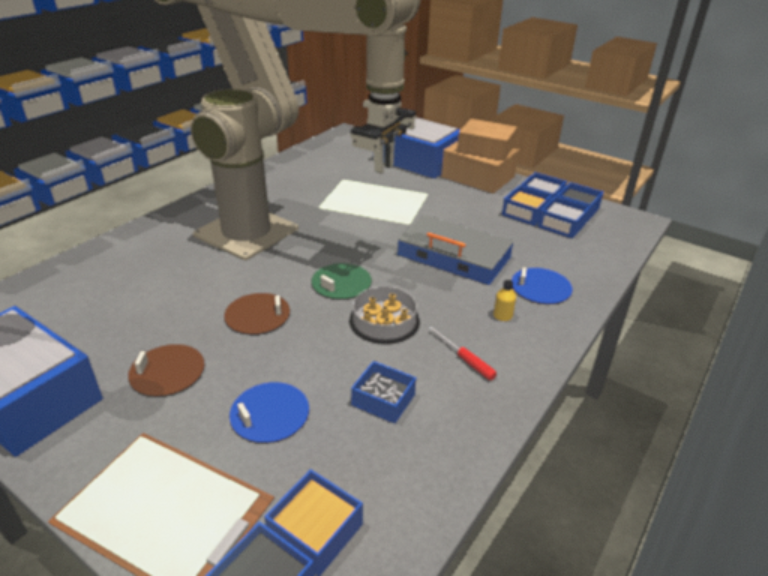

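The checks agree. The handle pixel is (184.2,193.7) against (184.2,193.1) at the start, so the case is shut. The green lid is flat, 0.19 m from the tin. Six bushings stand in the tin, one in the middle. Oil can, driver and bin are where they were, so I'm handing in.

```bash
python3 -c "
from plant import workorder; print(workorder.close_job())"
```

```text
the job is handed in; nothing more can be done
None
```

The job is done and handed in after about 62 s of robot time; no verdict was reported.

**What I did:** I took the green lid off by its tab and laid it on the bench. I swung the case lid past its balance point and let go. Six bushings were present, and I moved all of them into the tin, one in the middle and five round it. Then I led the case lid shut by its bar and backed off.

**Last checks:**
- **Tin lid:** flat, tab up, centre 0.19 m from the tin's centre (over 0.148 m needed).
- **Case:** empty just before shutting. The handle is back within about 1 px of where it started, so the lid is shut.
- **Bushings:** all six look upright in the pictures. I judged this by eye and by outline, not by measuring their tilt.
- **Other things:** the oil can measures at its starting spot. The driver and bin look unmoved, but I did not measure them.

**Checks that disagreed:**
- One wrist-camera fit of the tin's centre was 4 mm off because the picture cut the tin off. I used the top-view and lid fits, which agreed with each other.
- The second bushing touched the tin's rim on the way in (about 10 N). I shifted it and set it down cleanly.
- That same bushing was later seen about 9 mm from where I put it. It measured 51 mm from the tin's centre against the limit of 53 mm; the wall should hold it to about 49 mm, so I left it.

I viewed 12 of the 14 pictures.

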